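Load the battery shuttle and index it to the test head

TASK

Pull the shuttle carrier back to its loading end stop (away from the test head), then load every battery pack that is lying about into a bay of its own: flat, slid lengthwise under the carrier's hood until it is fully home against the back stop. With all packs loaded and still fully home, slide the carrier along its rails so that the packs pass through the gap in the test head, until it clicks into the test station's detent under the head, and there press the start key on top of the head fully down and let go. Then bring the carrier back to the loading end stop and leave it there with all packs fully home; leave the other things on the bench where they are.

Things in the scene. Friction and masses are not known exactly. Their poses are not given: they have to be found in the camera images.
- rig: fixed aluminium slide base, 160 (x) x 550 (y) x 10 mm; origin at the centre of its underside, on feet 6 mm above the bench. +x points to its rear (away from the robot), +y along the rails to the loading end (left), -y to the test end, where a grey test head stands over the rails.
- head_roof (a point): centre of the top of the test head's roof, 84 mm above the bench; axes as the rig's. The roof reaches 34 mm from it along x and 95 mm along y either way and is 14 mm thick (12 mm clear over the carrier's hood); its wall stands at the rear. The front of the parked deck, with the front 30 mm of the packs, lies in the open ahead of the roof.
- feeler (a point): lower tip of the feeler arm (6 x 10 mm) that hangs from the head's entry edge, 5 mm above the carrier's deck. A pack that is fully home passes behind it with 7 mm to spare; one that sticks out strikes it.
- carrier (a joint): slide of the carrier, m: 0 = loading end stop (also a detent), grows toward rig -y; test station detent at 0.260 (a sprung ball drops between two ridges, play about 1 mm, pulls in from 4 mm), end of travel 0.280. Entering or leaving a detent takes about 5 N, elsewhere 1.2 N of friction; it stays where it is left.
- handle (a point): upright steel post of the carrier, 12 mm in diameter; the point is on its axis, 62 mm above the bench, 22 mm above the deck, 18 mm below the post's top; axes as the rig's. It stands at the carrier's loading end, clear of bays and head; its y in the rig's frame is 0.245 - (joint carrier), its x -0.035. Can be pinched from above to pull or push the carrier.
- start_key_top (a point): centre of the top of the round start key, 28 mm in diameter, on the roof of the test head; spring key, travel 6 mm straight down, about 4 N to bottom it
- start_key (a joint): travel of the start key: 0 = up, 0.006 m = fully down; counts as pressed from 0.0045
- bay_1 (a point): centre of a pack fully home in bay 1 (left, nearest the handle), 5 mm above the carrier's deck (deck 40 mm above bench). Axes as the rig's; packs slide in toward +x, length along x. Lane 40 mm wide, bays 66 mm apart. Hood and rounded lane walls from x +2.5 mm to the back stop at +27.5, hood 14 mm above deck (top 18); open deck ahead to -82.5 mm.
- bay_2 (a point): centre of a pack fully home in bay 2 (middle), 5 mm above the carrier's deck (deck 40 mm above bench). Axes as the rig's; packs slide in toward +x, length along x. Lane 40 mm wide, bays 66 mm apart. Hood and rounded lane walls from x +2.5 mm to the back stop at +27.5, hood 14 mm above deck (top 18); open deck ahead to -82.5 mm.
- bay_3 (a point): centre of a pack fully home in bay 3 (right, nearest the test head), 5 mm above the carrier's deck (deck 40 mm above bench). Axes as the rig's; packs slide in toward +x, length along x. Lane 40 mm wide, bays 66 mm apart. Hood and rounded lane walls from x +2.5 mm to the back stop at +27.5, hood 14 mm above deck (top 18); open deck ahead to -82.5 mm.
- pack_1_c (a point): battery pack 1, a flat dark block 36 (its x) x 55 (its y, length) x 10 mm (z, up), 40 to 85 g; the point is its centre, half-way up. Either end may go in first, any bay will do. Grip it across the 36 mm, near one end for sliding it under the hood; on the deck it can also be drawn along by pressing lightly on its top. May be absent.
- pack_2_c (a point): battery pack 2, a flat dark block 36 (its x) x 55 (its y, length) x 10 mm (z, up), 40 to 85 g; the point is its centre, half-way up. Either end may go in first, any bay will do. Grip it across the 36 mm, near one end for sliding it under the hood; on the deck it can also be drawn along by pressing lightly on its top. May be absent.
- pack_3_c (a point): battery pack 3, a flat dark block 36 (its x) x 55 (its y, length) x 10 mm (z, up), 40 to 85 g; the point is its centre, half-way up. Either end may go in first, any bay will do. Grip it across the 36 mm, near one end for sliding it under the hood; on the deck it can also be drawn along by pressing lightly on its top. May be absent.
- tape: bystander, leave alone: ring of yellow tape, 64 mm wide, 19 high; origin at the centre of its underside
- spool: bystander, leave alone: solder spool, 52 mm wide, 36 high; origin at the centre of its underside
- knob_cap: bystander, leave alone: black knurled knob, 24 mm wide, 16 high; origin at the centre of its underside
- flux: bystander, leave alone: small orange bottle, 30 mm wide, 58 high; origin at the centre of its underside
Not all that is in view belongs to the job. What is shaped like the part that bears pack_2_c but brown or yellow is not meant. Leave any pink or yellow look-alike of the part that bears pack_3_c alone.

How it is judged:
By the outcome, as a careful person would: the job done as asked, in the order asked, and still so for the second after the job is handed in, with the robot touching nothing.
Of pack_1, pack_2, pack_3 only 2 to 3 are there at a start; the rules pass over those that are not, and their reading is None.
At some moment in a run one of pack_1, pack_2, pack_3 may be knocked a few centimetres aside while the robot is not near it.
Once in a run the grip may slacken for a moment while it holds something.
It also fails if it takes over 210 s, if anything falls off the work surface, if the arm or the gripper's body presses on something with over 40 N, if the wrist force passes 120 N, or if a joint passes its speed limit or range.

ROBOT

A 6-joint arm with a two-finger parallel gripper is mounted at the origin on the work surface; the furniture and walls round the work are solid. World frame = base frame: x ahead of the robot, y to its left, z up, the work surface at z = 0. Lengths are in m, angles in rad, forces in N, time in s.
With the tool pointing down it reaches from about 0.425 to 0.95 m from the base axis. Payload 3.5 kg.
Tool frame: the origin (TCP) lies on the centre line of the jaws, within the pads' length; the fingertips stand 19 mm ahead of it and the grasp point (between the pads) is the TCP; z points along the fingers, y is the line along which they close (so a half turn about z gives the same grasp; the last joint's range is limited). The gripper opens to 85 mm and grips with 20 to 120 N. Pads are 22 mm wide; open, the fingers measure 114 mm over their backs; the gripper's body (76 mm by 85 mm) begins 54 mm behind the grasp point. The pads swing forward as they close: fully open they stand 13 mm farther back than shut.
Start: joints at [1.186, 0.286, 1.577, -0, 1.279, -0.15], TCP at [0.157, 0.656, 0.25] pointing down, gripper open.
Joint ranges: [-2.77, 2.77], [-0.9, 2.22], [0.21, 2.48], [-1.53, 4.67], [0.24, 2.81], [-2.84, 2.84]. Speed limits (rad/s): [2.79, 2.79, 3.14, 3.14, 3.14, 3.14].

INTERFACE

Orientations are given as a unit quaternion [x, y, z, w].
In Python, from plant import status, cams, ctrl gives the robot as it stands.
- The arm moves only by the shell command python3 -m inch 'ROWS' [FORCE]. ROWS is JSON, a list of rows, each a list of 3 entries, a list of its own where there are three numbers: the opening, from -1 (shut) to 1 (fully open), then the shift along the tool's x, y, z in cm, then the turn about the tool's z in rad. In form: [[jaw, [dx, dy, dz], twist], ...]. A call has 1 to 20 rows; each row is the pose to reach, as a shift and turn from the pose commanded when the call began, along the tool's axes at that moment; what a row does not reach only later rows make up. A row lasts 1/10 s, in which the tool goes at most 50 mm and 8.59 degrees, less where a joint would pass 70% of its speed; a pose out of reach is approached as far as the arm can. A call with a gripper value outside its range is refused whole. The fingers move at their own pace and stop on an object; FORCE is the grip in N (left out, the last holds). Time passes only in rows, so rows that repeat a pose let the fingers close. It gives the time, the measured TCP pose, the force and the opening at its end, in the units of the state.
- status.get_state(): the state, without advancing time (a new reading comes with each control period).
- cams.read_camera(name): name is "side" or "top" or "wrist"; returns the picture (384x512x3 uint8, blue, green, red); there is no depth.
- cams.calibration(name): a dict with "camera_matrix" (3x3 intrinsics, pixels), "k1" (the pictures are not rectified: a ray, as slopes to the right and down, at radius r is drawn at 1 + k1 r^2 times it, then the intrinsics apply), "cam_to_world" (4x4, takes a point from camera to world coordinates); the wrist camera has in their place "mount" (4x4, takes a point from camera to tool coordinates, whose origin is the TCP and whose axes are the flange's). Camera axes: x right, y down, z forward; pixel columns grow to the right and rows downward; lengths in m; the calibration is good to about 2 mm. A picture is of the moment at which its call begins: read the wrist's pose just before it. calibration takes no time and is no camera call.
- ctrl.sign_off(): hands the job in, once; it reports no verdict.
The state is a dict: "time": time; "qpos": joint angles; "dq": joint speeds; "joint_efforts": joint torques, N m; "eef_pos": TCP position; "tcp_rot": TCP orientation; "contact_force": force on the tool from outside, world axes, zero at the start; "wrist_torque": the same for the moment, N m; "opening": opening from 0.0 (shut) to 1.0 (fully open).
Only numpy, scipy, OpenCV 4.12 (cv2) and the standard library are available. Lean on these libraries where they do the work, as an engineer would, in place of code of your own. Each camera call takes 0.05 s, during which the arm holds its last target. There are 200 camera calls.

## Working session

There is one attempt and no reset: what is moved stays moved. The work goes in short steps, Python scripts to look and compute and a shell command to move; the robot and the scene stay as the last step left them, time stands still between calls to the robot, and variables do not carry over. Pictures are saved under pics/ and viewed, on a budget of 14 in all, crops included, one or two more only if the job needs it, and the job is handed in when it is done.

```bash
ls; mkdir -p pics
python3 - <<'E'
from plant import status,cams
import cv2,numpy as np
s=status.get_state();print(s)
for n in("top","side"):
    c=cams.calibration(n);print(n,np.array(c["camera_matrix"]).round(1).tolist(),c["k1"],np.array(c["cam_to_world"]).round(4).tolist())
    im=cams.read_camera(n);cv2.imwrite(f"pics/{n}0.png",im)
    cv2.imwrite(f"pics/{n}0b.png",cv2.resize(im,(800,600),interpolation=cv2.INTER_CUBIC))
print(cams.calibration("wrist"))
E
```

```text
pics
{'time': 0.0, 'qpos': array([ 1.18600174e+00,  2.87207517e-01,  1.57819942e+00, -1.26988676e-05,
        1.27862698e+00, -1.49981418e-01]), 'dq': array([ 0.0018715 ,  0.00034376,  0.00171902, -0.00038123, -0.00303394,
        0.00062147]), 'joint_efforts': array([-6.60587066e-04, -4.05996430e+01, -2.92614555e+01, -1.55752255e-04,
        5.85616770e-03, -1.36285198e-05]), 'eef_pos': array([0.15676966, 0.65589679, 0.2489071 ]), 'tcp_rot': array([ 1.17135133e-01,  9.93115235e-01, -1.17886529e-03, -3.16645839e-04]), 'contact_force': array([ 0.09384663, -0.8902995 ,  0.29341519]), 'wrist_torque': array([ 0.0138533 ,  0.03287348, -0.07905475]), 'opening': 1.0004728379598946}
top [[485.0, 0.0, 250.3], [0.0, 485.0, 197.0], [0.0, 0.0, 1.0]] -0.050454583735822525 [[-0.0239, -0.9948, 0.0992, 0.3789], [-0.9997, 0.0248, 0.0086, 0.039], [-0.011, -0.099, -0.995, 1.3587], [0.0, 0.0, 0.0, 1.0]]
side [[438.6, 0.0, 253.3], [0.0, 438.6, 190.2], [0.0, 0.0, 1.0]] -0.03168208734312434 [[0.9986, -0.038, 0.0368, 0.4515], [-0.0513, -0.5267, 0.8485, -1.1824], [-0.0129, -0.8492, -0.5279, 0.8389], [0.0, 0.0, 0.0, 1.0]]
{'camera_matrix': array([[296.21773074,   0.        , 256.48307018],
       [  0.        , 296.21773074, 190.60174604],
       [  0.        ,   0.        ,   1.        ]]), 'k1': -0.022488603488856375, 'mount': array([[ 6.07146926e-04, -9.46989945e-01, -3.21262626e-01,
         8.23551353e-02],
       [ 9.99999803e-01,  5.23182614e-04,  3.47684800e-04,
         1.13067445e-03],
       [-1.61174990e-04, -3.21262774e-01,  9.46990076e-01,
        -1.23059780e-01],
       [ 0.00000000e+00,  0.00000000e+00,  0.00000000e+00,
         1.00000000e+00]])}
```

View pics/top0b.png

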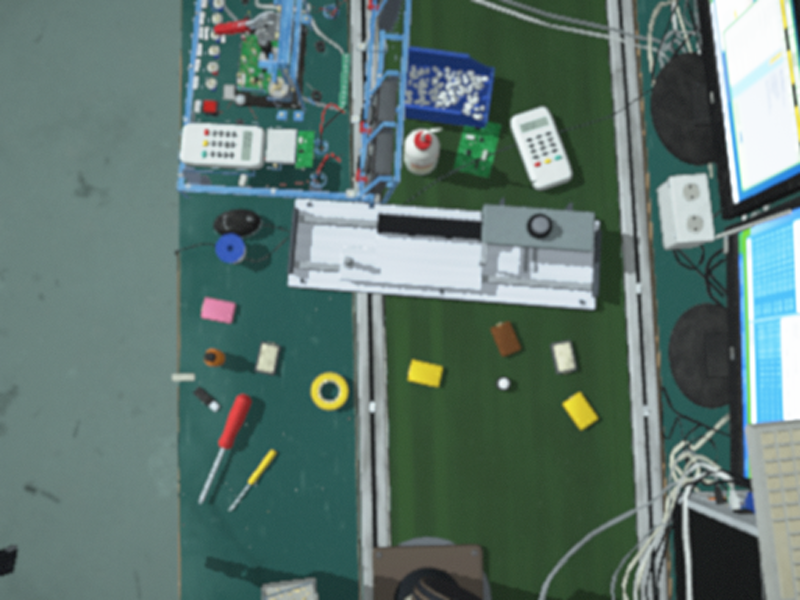

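View pics/side0b.png

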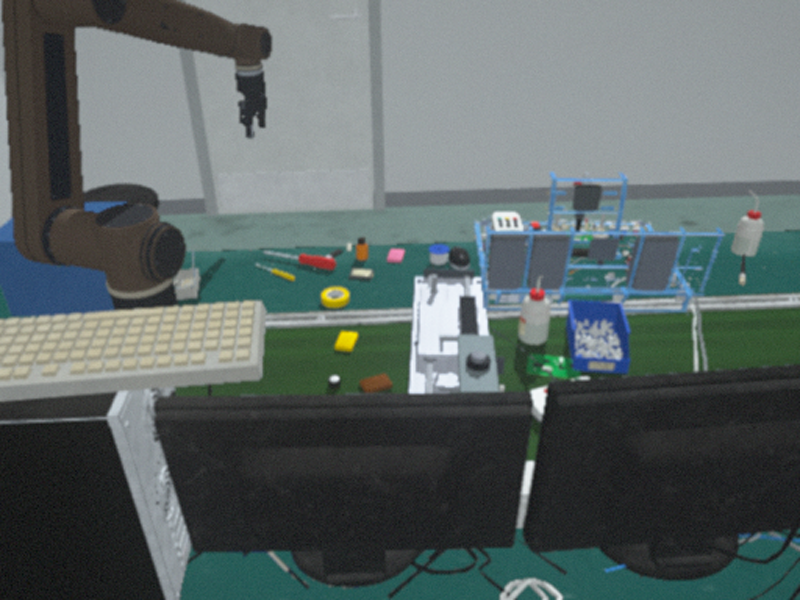

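The top view shows the rig from (290,200) to (600,305), with the head at (540,245), the hood at (430,225) and the handle at about (348,262).

Things that could be taken for packs: cream (268,358) and cream (565,357), pink (218,310), yellow (425,373) and (580,410), and brown (506,338). By the description the two cream ones are likely, so I'll check them in one crop.

Run:
```python
import cv2,numpy as np
im=cv2.imread("pics/top0.png")
a=cv2.resize(im[120:280,100:400],(800,427),interpolation=cv2.INTER_CUBIC)
def c(x,y):
    x=int(x*.64);y=int(y*.64);return cv2.resize(im[y-16:y+16,x-20:x+20],(200,160),interpolation=cv2.INTER_CUBIC)
b=np.hstack([c(268,358),c(565,357),c(506,338),c(235,235)])
cv2.imwrite("pics/crop1.png",np.vstack([a,b]))
```

```text
(no output)
```

View pics/crop1.png

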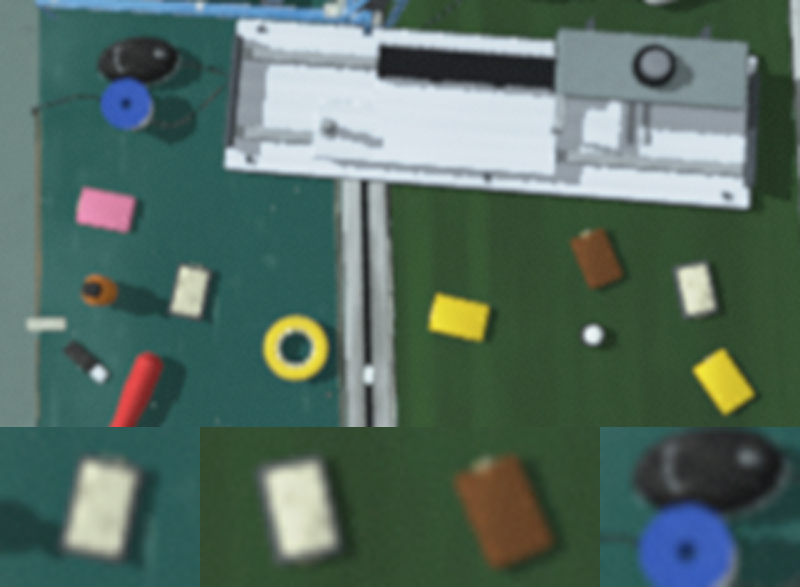

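Cream labels on dark blocks mark the packs, at crop pixels (190,292) and (696,290). The handle is at (330,128), the key at (655,65) and the hood spans (378–555, 65). The carrier is part-way along.

```bash
cat > h.py <<'E'
import numpy as np,cv2
from plant import status,cams
from scipy.spatial.transform import Rotation as R
def tcp():
    s=status.get_state();T=np.eye(4);T[:3,:3]=R.from_quat(s["tcp_rot"]).as_matrix();T[:3,3]=s["eef_pos"];return T
def shot(n,f=None):
    T=tcp();im=cams.read_camera(n);c=cams.calibration(n)
    X=T@np.array(c["mount"]) if n=="wrist" else np.array(c["cam_to_world"])
    if f: cv2.imwrite(f"pics/{f}.png",im);np.save(f"pics/{f}.npy",X)
    return im,X
def ray(n,X,uv,z):
    c=cams.calibration(n);K=np.array(c["camera_matrix"]);k=c["k1"]
    p=cv2.undistortPoints(np.array([[uv]],float),K,np.array([k,0,0,0,0.]))[0,0]
    d=X[:3,:3]@[p[0],p[1],1];o=X[:3,3];return o+d*(z-o[2])/d[2]
def proj(n,X,P):
    c=cams.calibration(n);Y=np.linalg.inv(X);P=np.atleast_2d(P)@Y[:3,:3].T+Y[:3,3]
    q=P[:,:2]/P[:,2:];q=q*(1+c["k1"]*(q**2).sum(1,keepdims=True));K=np.array(c["camera_matrix"])
    return q@K[:2,:2].T+K[:2,2]
def st():
    s=status.get_state();T=tcp();print("t",round(s["time"],2),"p",s["eef_pos"].round(4),"yaw",round(np.arctan2(T[1,0],T[0,0]),4),"tilt",T[:3,2].round(3),"F",s["contact_force"].round(1),"op",round(s["opening"],3))
def go(p,yaw=None):
    "shift (cm) in tool axes and twist to reach world p with tool x at yaw"
    T=tcp();d=T[:3,:3].T@(np.array(p)-T[:3,3])*100
    tw=0
    if yaw is not None:
        a=np.arctan2(T[1,0],T[0,0]);tw=-(yaw-a);tw=(tw+np.pi)%(2*np.pi)-np.pi
    print("shift",d.round(2),"twist",round(tw,3),"(+-pi)")
E
python3 - <<'E'
from h import *
X=np.array(cams.calibration("top")["cam_to_world"])
f=lambda u,v,z:ray("top",X,(u/2.6667+100,v/2.6667+120),z)[:3].round(4)
for n,u,v,z in [("TL",238,22,.016),("TR",757,58,.016),("BR",748,207,.016),("BL",226,168,.016),("handle",330,128,.08),("key",655,65,.095),("packA",190,292,.01),("packB",696,290,.01),("hoodL",378,62,.058),("hoodR",555,68,.058),("tape",296,348,.019)]:print(n,f(u,v,z))
im=cv2.imread("pics/top0.png")
for u,v in((190,292),(696,290)):
    x=int(u/2.6667+100);y=int(v/2.6667+120);p=im[y-13:y+13,x-13:x+13].astype(int)
    m=(p.min(2)>120).astype(np.uint8);c=max(cv2.findContours(m,0,1)[0],key=cv2.contourArea)
    (a,b),s,_=cv2.minAreaRect(c);B=cv2.boxPoints(((a,b),s,_))+[x-13,y-13]
    W=np.array([ray("top",X,q,.01)[:2] for q in B]);e=W[1]-W[0],W[2]-W[1];L=max(e,key=np.linalg.norm)
    print(W.mean(0).round(4),[np.linalg.norm(q).round(3) for q in e],"long yaw",np.degrees(np.arctan2(L[1],L[0])).round(1))
E
```

```text
TL [0.7128 0.2189 0.016 ]
TR [ 0.66   -0.3293  0.016 ]
BR [ 0.5021 -0.3115  0.016 ]
BL [0.5568 0.2331 0.016 ]
handle [0.586  0.1192 0.08  ]
key [ 0.6387 -0.2056  0.095 ]
packA [0.4281 0.2731 0.01  ]
packB [ 0.4172 -0.2545  0.01  ]
hoodL [0.6566 0.0702 0.058 ]
hoodR [ 0.6457 -0.1104  0.058 ]
tape [0.3675 0.1624 0.019 ]
[0.4303 0.2748] [np.float64(0.049), np.float64(0.032)] long yaw -11.8
[ 0.4196 -0.2529] [np.float64(0.032), np.float64(0.05)] long yaw -171.2
```

```bash
python3 -c "
from h import *
st();go([.586,.119,.2],3.046)"
```

```text
t 0.1 p [0.1568 0.656  0.2491] yaw 2.9068 tilt [-0.001 -0.002 -1.   ] F [-0.2  0.7 -0.2] op 1.0
shift [-54.24 -42.23   4.98] twist -0.139 (+-pi)
```

```bash
python3 -m inch '[[0.2,[-54.2,-42.2,5],-0.139],[0.2,[-54.2,-42.2,5],-0.139],[0.2,[-54.2,-42.2,5],-0.139],[0.2,[-54.2,-42.2,5],-0.139],[0.2,[-54.2,-42.2,5],-0.139],[0.2,[-54.2,-42.2,5],-0.139],[0.2,[-54.2,-42.2,5],-0.139],[0.2,[-54.2,-42.2,5],-0.139],[0.2,[-54.2,-42.2,5],-0.139],[0.2,[-54.2,-42.2,5],-0.139],[0.2,[-54.2,-42.2,5],-0.139],[0.2,[-54.2,-42.2,5],-0.139],[0.2,[-54.2,-42.2,5],-0.139],[0.2,[-54.2,-42.2,5],-0.139],[0.2,[-54.2,-42.2,5],-0.139],[0.2,[-54.2,-42.2,5],-0.139],[0.2,[-54.2,-42.2,5],-0.139],[0.2,[-54.2,-42.2,5],-0.139]]' 40
python3 - <<'E'
from h import *
st();im,X=shot("wrist","w1")
cv2.imwrite("pics/w1b.png",cv2.resize(im,(800,600)))
print("pred handle",(proj("wrist",X,[[.586,.119,.08],[.586,.119,.04]])*1.5625).round())
E
```

```text
time: 1.9
eef_pos: [0.5851, 0.1212, 0.2003]
tcp_rot: [0.047, 0.999, 0.0, -0.0]
contact_force: [0.1, -0.1, 0.7]
opening: 0.601
t 1.9 p [0.5851 0.1212 0.2003] yaw 3.0476 tilt [-0.  0. -1.] F [ 0.1 -0.1  0.7] op 0.601
pred handle [[395. 299.]
 [396. 279.]]
```

View pics/w1b.png

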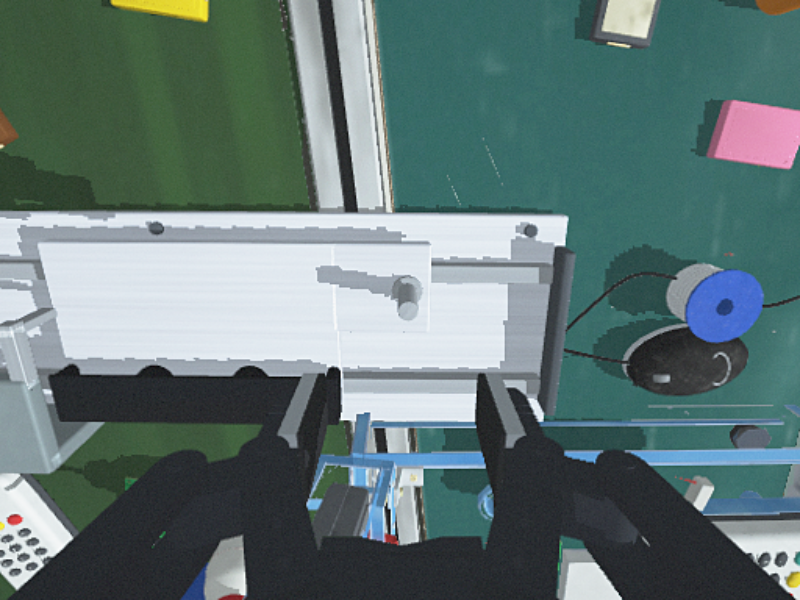

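The wrist view shows the handle top at (408,312) with its base at (408,283). The hood front runs along row ~375, and the rounded lane walls are at about (70, 155, 250, 330). The far pack with its cream label is at (628,20).

Run:
```python
from h import *
X=np.load("pics/w1.npy");t=-0.096;C=np.array([.6079,-.0472]);Rr=np.array([[np.cos(t),-np.sin(t)],[np.sin(t),np.cos(t)]])
for n,u,v,z in [("htop",408,312,.08),("hbase",405,283,.04),("wallL",330,372,.054),("w2",250,372,.054),("w3",155,372,.054),("w4",70,372,.054),("hoodFL",340,376,.058),("hoodFR",60,378,.058),("hoodRL",342,420,.058),("deckFL",431,242,.04),("deckFR",40,242,.04),("baseFL",567,215,.016),("baseRLstop",545,417,.016)]:
    P=ray("wrist",X,(u/1.5625,v/1.5625),z)[:2];print(n,P.round(4),"rig",(Rr.T@(P-C)).round(4))
st();
```

```text
htop [0.5943 0.1256] rig [-0.0301  0.1707]
hbase [0.5894 0.1248] rig [-0.0349  0.1694]
wallL [0.6408 0.071 ] rig [0.0214 0.1208]
w2 [0.636  0.0189] rig [0.0216 0.0685]
w3 [ 0.6304 -0.0434] rig [0.022  0.0059]
w4 [ 0.6254 -0.1001] rig [ 0.0225 -0.0509]
hoodFL [0.6422 0.0778] rig [0.0221 0.1278]
hoodFR [ 0.6272 -0.1048] rig [ 0.0248 -0.0554]
hoodRL [0.6749 0.0747] rig [0.055  0.1277]
deckFL [0.5644 0.1432] rig [-0.0616  0.1854]
deckFR [ 0.5409 -0.1016] rig [-0.0615 -0.0606]
baseFL [0.5597 0.2356] rig [-0.0751  0.2769]
baseRLstop [0.7142 0.2221] rig [0.08   0.2783]
t 1.95 p [0.5852 0.1212 0.2004] yaw 3.0477 tilt [-0.  0. -1.] F [ 0.1 -0.2  0.4] op 0.6
```

```bash
python3 -c "
from h import *
go([.590,.125,.068],3.046)"; python3 -m inch '[[0.2,[-0.46,-0.42,5],0],[0.2,[-0.46,-0.42,10],0],[0.2,[-0.46,-0.42,13.2],0],[0.2,[-0.46,-0.42,13.2],0],[-1,[-0.46,-0.42,13.2],0],[-1,[-0.46,-0.42,13.2],0],[-1,[-0.46,-0.42,13.2],0],[-1,[-0.46,-0.42,13.2],0],[-1,[-0.46,-0.42,13.2],0],[-1,[-0.46,-0.42,13.2],0]]' 40; python3 -c "
from h import *
st()"
```

```text
shift [-0.44  0.42 13.24] twist 0.002 (+-pi)
time: 2.95
eef_pos: [0.592, 0.1156, 0.0716]
tcp_rot: [0.048, 0.999, 0.0, 0.002]
contact_force: [-1.6, 2.4, 7.5]
opening: 0.123
t 2.95 p [0.592  0.1156 0.0716] yaw 3.046 tilt [ 0.005  0.    -1.   ] F [-1.6  2.4  7.5] op 0.123
```

```bash
python3 -m inch '[[-1,[0,0.2,0],0],[-1,[0,0.4,0],0],[-1,[0,0.4,0],0]]'
python3 - <<'E'
from h import *
st();im,X=shot("wrist","w2");cv2.imwrite("pics/w2b.png",im[120:384,80:432])
E
```

```text
time: 3.25
eef_pos: [0.5923, 0.1193, 0.0716]
tcp_rot: [0.048, 0.999, -0.0, 0.002]
contact_force: [-2.8, -0.7, 6.4]
opening: 0.124
t 3.25 p [0.5923 0.1193 0.0716] yaw 3.0461 tilt [ 0.004 -0.    -1.   ] F [-2.8 -0.7  6.4] op 0.124
```

View pics/w2b.png

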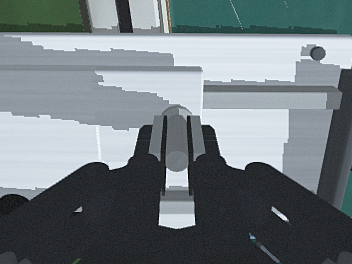

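The post is between the pads, so I pull the carrier to the loading end.

```bash
python3 -m inch '[[-1,[0,0.5,-0.3],0],[-1,[0,1.5,-0.3],0],[-1,[0,2.5,-0.3],0],[-1,[0,3.5,-0.3],0],[-1,[0,4.5,-0.3],0],[-1,[0,5.5,-0.3],0],[-1,[0,6.5,-0.3],0],[-1,[0,7.0,-0.3],0],[-1,[0,7.4,-0.3],0],[-1,[0,7.8,-0.3],0],[-1,[0,8.0,-0.3],0],[-1,[0,8.2,-0.3],0]]'; python3 -c "
from h import *
st()"
```

```text
time: 4.5
eef_pos: [0.6005, 0.2002, 0.0718]
tcp_rot: [0.048, 0.999, -0.0, 0.003]
contact_force: [6.3, -0.7, -5.6]
opening: 0.127
t 4.5 p [0.6005 0.2002 0.0718] yaw 3.0456 tilt [ 0.006 -0.001 -1.   ] F [ 6.3 -0.7 -5.6] op 0.127
```

```bash
for k in 1; do python3 -m inch '[[-1,[0,0.3,0],0],[-1,[0,0.5,0],0],[-1,[0,0.5,0],0]]'; done; python3 -c "
from h import *
st()"; python3 -m inch '[[-1,[0,0.3,0],0],[-1,[0,0.3,0],0]]'
```

```text
time: 4.8
eef_pos: [0.6007, 0.2014, 0.0717]
tcp_rot: [0.047, 0.999, -0.004, 0.002]
contact_force: [4.2, -13.8, -1.5]
opening: 0.127
t 4.8 p [0.6007 0.2014 0.0717] yaw 3.0478 tilt [ 0.003 -0.009 -1.   ] F [  4.2 -13.8  -1.5] op 0.127
time: 5.0
eef_pos: [0.6007, 0.2016, 0.0716]
tcp_rot: [0.046, 0.999, -0.007, 0.001]
contact_force: [2.2, -23.8, 0.8]
opening: 0.125
```

At the end stop the handle reads about (0.597,0.201), which matches the rig estimate. Next I relax, release, and go above pack A.

```bash
python3 -m inch '[[-1,[0,-0.4,0],0],[-1,[0,-0.8,0],0],[-0.2,[0,-0.8,0],0],[-0.2,[0,-0.8,0],0],[-0.2,[0,-0.8,-5],0],[-0.2,[0,-0.8,-9],0]]'; python3 -c "
from h import *
st();go([.430,.274,.16],2.936)"
```

```text
time: 5.6
eef_pos: [0.5976, 0.2013, 0.1619]
tcp_rot: [0.048, 0.999, -0.0, -0.001]
contact_force: [1.5, 0.4, 1.3]
opening: 0.401
t 5.6 p [0.5976 0.2013 0.1619] yaw 3.0464 tilt [-0.002 -0.    -1.   ] F [1.5 0.4 1.3] op 0.401
shift [17.37  5.65  0.23] twist 0.11 (+-pi)
```

```bash
python3 -m inch '[[0.4,[17.4,5.6,0],0.11],[0.4,[17.4,5.6,0],0.11],[0.4,[17.4,5.6,0],0.11],[0.4,[17.4,5.6,0],0.11],[0.4,[17.4,5.6,0],0.11],[0.4,[17.4,5.6,0],0.11]]'
cat >> h.py <<'E'
def pack(n,f,near,z=.01):
    "label/top rectangle near world point near; returns centre, long-axis yaw"
    im,X=shot(n,f);u,v=proj(n,X,[[near[0],near[1],z]])[0]
    m=((im.min(2)>120)&(im.max(2).astype(int)-im.min(2)<70)).astype(np.uint8)
    cs=[c for c in cv2.findContours(m,0,1)[0] if cv2.contourArea(c)>60]
    c=min(cs,key=lambda c:np.hypot(*(np.array(cv2.minAreaRect(c)[0])-[u,v])))
    B=cv2.boxPoints(cv2.minAreaRect(c));W=np.array([ray(n,X,q,z)[:2] for q in B]);e=W[1]-W[0],W[2]-W[1];L=max(e,key=np.linalg.norm)
    if L[0]<0:L=-L
    print("pack",W.mean(0).round(4),[round(float(np.linalg.norm(q)),4) for q in e],"yaw",round(np.arctan2(L[1],L[0]),3),"px",B.mean(0).round(),"pred",(u.round(),v.round()))
    return im
E
python3 - <<'E'
from h import *
st();im=pack("wrist","w3",(.43,.274));cv2.imwrite("pics/w3b.png",im)
E
```

```text
time: 6.2
eef_pos: [0.4303, 0.274, 0.162]
tcp_rot: [0.102, 0.995, 0.0, 0.001]
contact_force: [0.3, 0.3, -0.0]
opening: 0.707
t 6.2 p [0.4303 0.274  0.162 ] yaw 2.9378 tilt [ 0.002  0.    -1.   ] F [ 0.3  0.3 -0. ] op 0.707
pack [0.4311 0.2756] [0.0466, 0.0279] yaw -0.253 px [257. 180.] pred (np.float64(255.0), np.float64(179.0))
```

View pics/w3b.png

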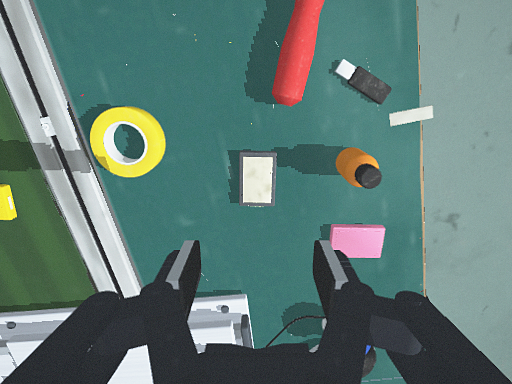

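```bash
python3 -c "
from h import *
go([.4175,.279,.034],2.892)"
```

```text
shift [ 1.47  0.24 12.81] twist 0.045 (+-pi)
```

```bash
python3 -m inch '[[0.15,[1.5,0.25,5],0.045],[0.15,[1.5,0.25,10],0.045],[0.15,[1.5,0.25,12.3],0.045],[0.15,[1.5,0.25,12.8],0.045],[0.15,[1.5,0.25,12.8],0.045]]' 40
python3 -m inch '[[0.15,[0,0,0.3],0],[0.15,[0,0,0.3],0]]'
python3 -m inch '[[0.15,[0,0,0.3],0],[0.15,[0,0,0.3],0]]'
python3 -c "
from h import *
st()"
```

```text
time: 6.75
eef_pos: [0.4173, 0.2784, 0.033]
tcp_rot: [0.126, 0.992, -0.0, -0.0]
contact_force: [0.7, -0.0, 0.0]
opening: 0.573
time: 6.95
eef_pos: [0.4181, 0.2793, 0.032]
tcp_rot: [0.125, 0.992, 0.001, 0.002]
contact_force: [0.0, 0.2, 1.0]
opening: 0.572
time: 7.15
eef_pos: [0.4167, 0.279, 0.0279]
tcp_rot: [0.125, 0.992, 0.0, 0.001]
contact_force: [0.0, 1.3, 0.7]
opening: 0.577
t 7.15 p [0.4167 0.279  0.0279] yaw 2.8908 tilt [ 0.001  0.    -1.   ] F [0.  1.3 0.7] op 0.577
```

```bash
python3 -m inch '[[-0.2,[0,0,0],0],[-0.4,[0,0,0],0],[-0.4,[0,0,0],0],[-0.4,[0,0,0],0],[-0.4,[0,0,0],0]]' 50
python3 -c "
from h import *
st()"
```

```text
time: 7.65
eef_pos: [0.4171, 0.2791, 0.0285]
tcp_rot: [0.125, 0.992, 0.0, 0.001]
contact_force: [0.1, -1.4, 5.6]
opening: 0.302
t 7.65 p [0.4171 0.2791 0.0285] yaw 2.8911 tilt [ 0.001  0.    -1.   ] F [ 0.1 -1.4  5.6] op 0.302
```

```bash
python3 -m inch '[[-0.4,[0,0,-0.3],0],[0.15,[0,0,-0.5],0],[0.15,[0,0,-0.5],0],[0.15,[0,0,-0.5],0]]'
python3 - <<'E'
from h import *
pack("wrist","w4",(.431,.2756));st()
E
```

```text
time: 8.05
eef_pos: [0.4162, 0.2788, 0.0322]
tcp_rot: [0.125, 0.992, -0.0, -0.0]
contact_force: [-0.2, 0.3, -0.1]
opening: 0.572
pack [0.4325 0.2771] [0.0311, 0.0488] yaw -0.216 px [258. 270.] pred (np.float64(255.0), np.float64(271.0))
t 8.1 p [0.4161 0.2788 0.0321] yaw 2.8909 tilt [-0. -0. -1.] F [ 0.2 -0.9 -0.6] op 0.578
```

```bash
python3 -m inch '[[0.15,[0,0,0.7],-0.02],[0.15,[0,0,1.15],-0.02],[0.15,[0,0,1.15],-0.02],[-0.1,[0,0,1.15],-0.02],[-0.4,[0,0,1.15],-0.02],[-0.4,[0,0,1.15],-0.02],[-0.4,[0,0,1.15],-0.02],[-0.4,[0,0,1.15],-0.02]]' 50
python3 -c "
from h import *
st()"
```

```text
time: 8.9
eef_pos: [0.4163, 0.2788, 0.0208]
tcp_rot: [0.115, 0.993, 0.0, 0.0]
contact_force: [-0.4, -0.1, -0.1]
opening: 0.409
t 8.9 p [0.4163 0.2788 0.0208] yaw 2.9108 tilt [ 0.  0. -1.] F [-0.4 -0.1 -0.1] op 0.409
```

Pack A is gripped: the opening corresponds to about 35 mm. I lift it and stage it ahead of bay 1.

```bash
python3 -c "
from h import *
go([.5948,.1349,.12],3.046)"
```

```text
shift [-20.67  -9.93  -9.91] twist -0.135 (+-pi)
```

```bash
python3 -m inch '[[-0.4,[0,0,-2],0],[-0.4,[0,0,-6],0],[-0.4,[0,0,-10],0],[-0.4,[-4,-2,-10],-0.05],[-0.4,[-8,-4,-10],-0.1],[-0.4,[-12,-6,-10],-0.135],[-0.4,[-16,-8,-10],-0.135],[-0.4,[-20.7,-9.9,-10],-0.135],[-0.4,[-20.7,-9.9,-10],-0.135],[-0.4,[-20.7,-9.9,-10],-0.135]]'
python3 - <<'E'
from h import *
st();im,X=shot("wrist","w5");cv2.imwrite("pics/w5b.png",im);go([.5948,.1349,.0625],3.046)
E
```

```text
time: 9.9
eef_pos: [0.5956, 0.1342, 0.1203]
tcp_rot: [0.049, 0.999, 0.0, -0.001]
contact_force: [-1.4, -0.7, -0.3]
opening: 0.398
t 9.9 p [0.5956 0.1342 0.1203] yaw 3.0437 tilt [-0.001  0.    -1.   ] F [-1.4 -0.7 -0.3] op 0.398
shift [-0.04 -0.01  5.76] twist -0.001 (+-pi)
```

View pics/w5b.png

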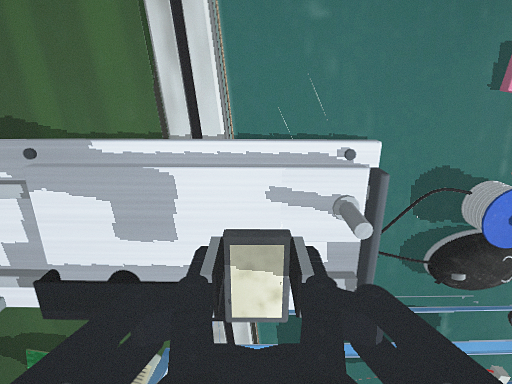

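The pack is held squarely, with its label at (257,283). The handle base is at (345,203), and lane walls show at (50,275) and (122,275).

Run:
```python
from h import *
X=np.load("pics/w5.npy");t=-0.096;C=np.array([.6079,-.0472]);Rr=np.array([[np.cos(t),-np.sin(t)],[np.sin(t),np.cos(t)]])
for n,u,v,z in [("htop",363,229,.08),("hbase",346,203,.04),("w3",122,273,.052),("w4",51,273,.052),("deckF",200,166,.04),("deckL",370,166,.04),("packNear",257,231,.11),("packFarL",226,321,.11),("packFarR",289,321,.11),("packNL",224,231,.11),("packNR",289,231,.11),("hoodL",37,283,.058)]:
    P=ray("wrist",X,(u,v),z)[:2];print(n,P.round(4),"rig",(Rr.T@(P-C)).round(4))
```

```text
htop [0.6    0.2003] rig [-0.0316  0.2456]
hbase [0.5985 0.2013] rig [-0.0332  0.2465]
w3 [0.6342 0.0291] rig [0.0188 0.0785]
w4 [ 0.6293 -0.0257] rig [0.0192 0.0235]
deckF [0.5603 0.0987] rig [-0.0613  0.1407]
deckL [0.572  0.2184] rig [-0.0612  0.2609]
packNear [0.5801 0.1371] rig [-0.0453  0.1808]
packFarL [0.6342 0.1143] rig [0.0107 0.1633]
packFarR [0.6377 0.1496] rig [0.0108 0.1987]
packNL [0.5785 0.1207] rig [-0.0454  0.1643]
packNR [0.5817 0.153 ] rig [-0.0453  0.1967]
hoodL [ 0.6333 -0.034 ] rig [0.024  0.0156]
```

```bash
python3 -m inch '[[-0.4,[0,-0.08,3],0],[-0.4,[0,-0.08,5],0],[-0.4,[0,-0.08,5.8],0],[-0.4,[0,-0.08,5.8],0],[-0.4,[-0.8,-0.08,5.8],0],[-0.4,[-1.6,-0.08,5.8],0],[-0.4,[-2.2,-0.08,5.8],0],[-0.4,[-2.2,-0.08,5.8],0]]'
python3 -c "
from h import *
st()"
```

```text
time: 10.75
eef_pos: [0.6083, 0.1335, 0.0616]
tcp_rot: [0.047, 0.999, -0.001, -0.014]
contact_force: [-25.2, 2.5, 15.2]
opening: 0.402
t 10.75 p [0.6083 0.1335 0.0616] yaw 3.0483 tilt [-0.028 -0.    -1.   ] F [-25.2   2.5  15.2] op 0.402
```

```bash
python3 -m inch '[[-0.4,[0.9,0,0],0],[-0.4,[1.2,0,0],0],[-0.4,[1.2,0,0],0]]'
python3 - <<'E'
from h import *
st();im,X=shot("wrist","w6");s,Y=shot("side","s6")
u,v=proj("side",Y,[[.62,.13,.05]])[0].astype(int);print(u,v)
a=cv2.resize(im[120:384,90:430],(680,528));
b=cv2.resize(s[v-22:v+22,u-30:u+30],(0,0),fx=12,fy=12)[:528]
cv2.imwrite("pics/w6b.png",a);cv2.imwrite("pics/s6b.png",b)
E
```

```text
time: 11.05
eef_pos: [0.6057, 0.1335, 0.0633]
tcp_rot: [0.048, 0.999, 0.0, 0.001]
contact_force: [-0.1, 0.3, -0.3]
opening: 0.397
t 11.05 p [0.6057 0.1335 0.0633] yaw 3.0459 tilt [ 0.002  0.    -1.   ] F [-0.1  0.3 -0.3] op 0.397
285 182
```

View pics/w6b.png

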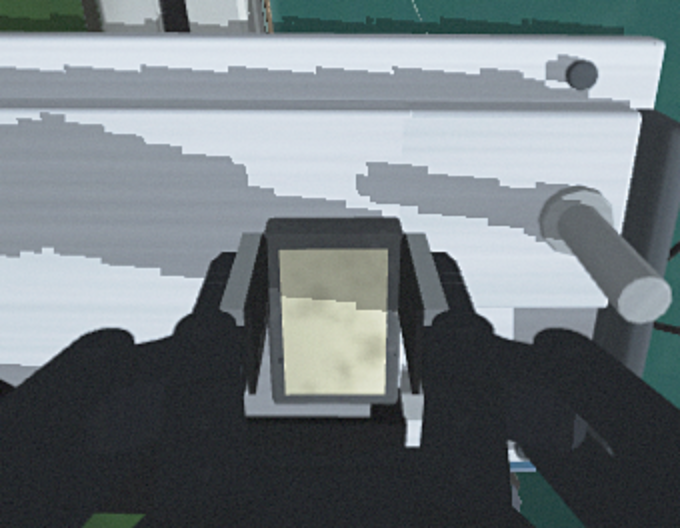

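Run:
```python
from h import *
c=cams.calibration("wrist");K=np.array(c["camera_matrix"]);D=np.array([c["k1"],0,0,0,0.]);M=np.array(c["mount"])
def ana(f,sl,c0):
    im=cv2.imread(f"pics/{f}.png").astype(int)
    r=im[...,2]-im[...,0]  # cream: red>blue
    m=((r>14)&(im.min(2)>70)).astype(np.uint8);m=cv2.morphologyEx(m,cv2.MORPH_CLOSE,np.ones((5,5)))
    cs=[q for q in cv2.findContours(m,0,1)[0] if cv2.contourArea(q)>500];q=min(cs,key=lambda q:np.hypot(*(np.array(cv2.minAreaRect(q)[0])-c0)))
    h=cv2.convexHull(q)
    for e in np.arange(1,12,.5):
        a=cv2.approxPolyDP(h,e,True)
        if len(a)==4:break
    a=a[:,0].astype(float);s=a[np.argsort(a[:,1])];n=s[:2][np.argsort(s[:2,0])];fr=s[2:][np.argsort(s[2:,0])]
    I=np.array([n[0],n[1],fr[1],fr[0]]);print(f,I.tolist())
    W,L=.0295,.0485
    O=np.array([[L/2,-W/2,0],[L/2,W/2,0],[-L/2,W/2,0],[-L/2,-W/2,0]])
    ok,rv,tv=cv2.solvePnP(O,I,K,D,flags=cv2.SOLVEPNP_ITERATIVE)
    R0=M[:3,:3]@cv2.Rodrigues(rv)[0];p=M[:3,:3]@tv[:,0]+M[:3,3]
    print(" centre in tool",p.round(4)," long axis in tool",R0[:,0].round(3))
ana("w3",0,(257,180));ana("w5",0,(257,283));ana("w6",0,(257,281))
```

```text
w3 [[243.0, 157.0], [272.0, 157.0], [269.0, 202.0], [244.0, 201.0]]
 centre in tool [-0.0087  0.0017  0.1814]  long axis in tool [0.997 0.018 0.074]
w5 [[230.0, 245.0], [283.0, 245.0], [281.0, 316.0], [232.0, 316.0]]
 centre in tool [-0.0233  0.0012  0.0223]  long axis in tool [ 1.    -0.001  0.008]
w6 [[230.0, 245.0], [283.0, 245.0], [281.0, 316.0], [233.0, 316.0]]
 centre in tool [-0.0239  0.0013  0.0233]  long axis in tool [ 1.    -0.007  0.016]
```

View pics/s6b.png

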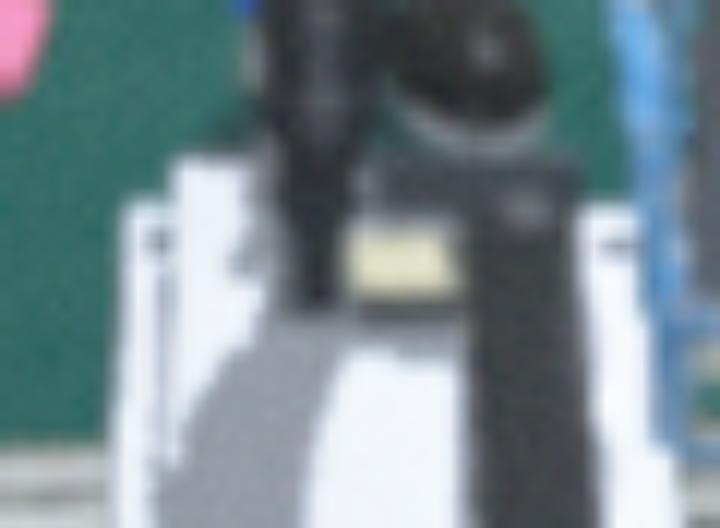

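```bash
python3 -m inch '[[-0.4,[0.5,0,0.1],0],[-0.4,[0.5,0,0.2],0],[-0.4,[0.5,0,0.2],0]]'
python3 -m inch '[[-0.4,[0,0,0.1],0],[-0.4,[0,0,0.1],0]]'
python3 -m inch '[[-0.4,[0,0,0.1],0],[-0.4,[0,0,0.1],0]]'
python3 -c "
from h import *
st()"
```

```text
time: 11.45
eef_pos: [0.6003, 0.1338, 0.0617]
tcp_rot: [0.048, 0.999, -0.0, -0.0]
contact_force: [-2.4, -0.2, 4.1]
opening: 0.401
time: 11.65
eef_pos: [0.6005, 0.1338, 0.0617]
tcp_rot: [0.048, 0.999, -0.0, -0.0]
contact_force: [-4.4, -0.8, 9.6]
opening: 0.4
time: 11.85
eef_pos: [0.6006, 0.1339, 0.0616]
tcp_rot: [0.048, 0.999, -0.0, -0.0]
contact_force: [-6.9, 0.8, 14.4]
opening: 0.402
t 11.85 p [0.6006 0.1339 0.0616] yaw 3.0461 tilt [-0. -0. -1.] F [-6.9  0.8 14.4] op 0.402
```

The pack's low edge meets the deck at TCP z 0.0617, so it is pitched slightly nose-up in the grip. I'll set it down flat, look, and push it home from behind.

```bash
python3 -m inch '[[-0.4,[0,0,-0.3],0],[-0.1,[0,0,-0.3],0],[0.1,[0,0,-0.3],0],[0.1,[0,0,-0.3],0],[0.1,[0,0,-4],0],[0.1,[4,0,-6],0],[0.1,[6,0,-6],0],[0.1,[6,0,-6],0]]'
python3 - <<'E'
from h import *
st();im=pack("wrist","w7",(.615,.133),.05);cv2.imwrite("pics/w7b.png",im)
E
```

```text
time: 12.65
eef_pos: [0.5383, 0.14, 0.1187]
tcp_rot: [0.047, 0.999, -0.0, -0.001]
contact_force: [1.1, 0.6, 0.2]
opening: 0.555
t 12.65 p [0.5383 0.14   0.1187] yaw 3.0466 tilt [-0.001 -0.    -1.   ] F [1.1 0.6 0.2] op 0.555
pack [0.6167 0.1338] [0.0276, 0.0468] yaw -0.051 px [257. 305.] pred (np.float64(255.0), np.float64(304.0))
```

View pics/w7b.png

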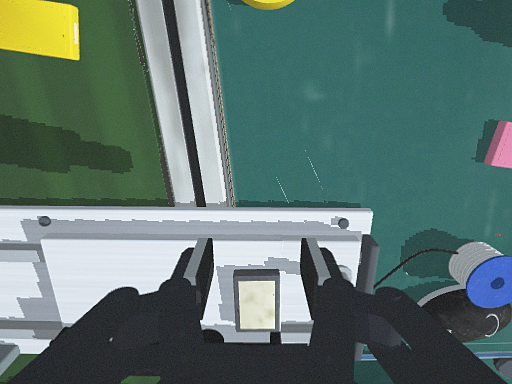

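The pack lies flat at (257,305), but the lane wall at (213,337) suggests the lane is left of it. Checking the row profile.

Run:
```python
from h import *
X=np.load("pics/w7.npy");im=cv2.imread("pics/w7.png").max(2)
for v in(330,334,338,342):print(v,im[v,196:306:2].tolist())
t=-0.096;C=np.array([.6079,-.0472]);Rr=np.array([[np.cos(t),-np.sin(t)],[np.sin(t),np.cos(t)]])
for u,v,z in[(204,337,.05),(224,337,.05),(270,337,.05),(280,337,.05),(257,305,.05),(234,270,.05),(280,270,.05),(233,332,.05),(280,332,.05),(345,272,.04)]:
    print(u,v,(Rr.T@(ray("wrist",X,(u,v),z)[:2]-C)).round(4))
```

```text
330 [47, 51, 46, 63, 16, 24, 32, 20, 22, 55, 123, 187, 186, 182, 179, 178, 181, 184, 179, 188, 89, 97, 97, 100, 99, 90, 100, 97, 103, 99, 102, 106, 103, 107, 104, 107, 104, 109, 123, 122, 118, 127, 222, 119, 120, 122, 118, 117, 120, 124, 119, 120, 121, 119, 120]
334 [41, 47, 56, 46, 30, 39, 35, 33, 30, 33, 34, 28, 20, 192, 184, 183, 177, 182, 181, 180, 179, 182, 184, 181, 177, 183, 174, 178, 178, 183, 182, 180, 181, 178, 182, 178, 182, 50, 32, 30, 30, 36, 106, 206, 201, 202, 203, 201, 204, 205, 203, 205, 202, 201, 203]
338 [48, 52, 44, 46, 34, 30, 35, 31, 33, 31, 36, 35, 38, 26, 179, 179, 180, 177, 179, 181, 176, 174, 180, 180, 178, 180, 172, 178, 179, 180, 180, 175, 178, 180, 178, 176, 187, 0, 42, 39, 32, 39, 68, 203, 191, 193, 198, 198, 195, 196, 197, 194, 196, 198, 195]
342 [50, 54, 46, 47, 43, 27, 35, 23, 29, 36, 30, 26, 34, 31, 93, 91, 93, 96, 94, 99, 98, 102, 98, 93, 122, 125, 126, 123, 132, 124, 130, 127, 130, 126, 126, 127, 132, 24, 39, 31, 33, 41, 58, 251, 242, 242, 239, 240, 242, 240, 226, 224, 226, 225, 226]
204 337 [0.0234 0.1375]
224 337 [0.0233 0.1541]
270 337 [0.0232 0.1921]
280 337 [0.0232 0.2004]
257 305 [-0.0091  0.1813]
234 270 [-0.0413  0.1639]
280 270 [-0.0413  0.1986]
233 332 [0.018  0.1617]
280 332 [0.018  0.2002]
345 272 [-0.0328  0.2513]
```

The lane centre is about 7.8 mm to the right (-y) of the pack, so the nose had hit the outer wall. I regrip flat and shift.

```bash
python3 -c "
from h import *
go([.599,.1345,.0617],3.046)"; python3 -m inch '[[0.1,[-3,0,0],0],[0.1,[-6.1,0,0.6],0],[0.1,[-6.1,0.03,4],0],[0.1,[-6.1,0.03,5.7],0],[0.1,[-6.1,0.03,5.7],0],[-0.2,[-6.1,0.03,5.7],0],[-0.4,[-6.1,0.03,5.7],0],[-0.4,[-6.1,0.03,5.7],0],[-0.4,[-6.1,0.03,5.7],0],[-0.4,[-6.1,0.03,5.7],0],[-0.4,[-6.1,0.03,5.7],0]]'
```

```text
shift [-5.97  0.05  5.69] twist 0.0 (+-pi)
time: 13.8
eef_pos: [0.6011, 0.1341, 0.0621]
tcp_rot: [0.048, 0.999, 0.0, 0.0]
contact_force: [-0.3, -0.1, -0.6]
opening: 0.402
```

```bash
python3 -m inch '[[-0.4,[0,0,-0.1],0],[-0.4,[0,-0.4,-0.1],0],[-0.4,[0,-0.78,-0.1],0],[-0.4,[-0.5,-0.78,-0.08],0],[-0.4,[-1.0,-0.78,-0.08],0],[-0.4,[-1.5,-0.78,-0.08],0],[-0.4,[-1.8,-0.78,-0.08],0],[-0.4,[-1.8,-0.78,-0.08],0]]';python3 -c "
from h import *
st()"
```

```text
time: 14.6
eef_pos: [0.6189, 0.1245, 0.0627]
tcp_rot: [0.048, 0.999, 0.0, 0.0]
contact_force: [0.8, 0.5, -0.8]
opening: 0.4
t 14.6 p [0.6189 0.1245 0.0627] yaw 3.0457 tilt [ 0.  0. -1.] F [ 0.8  0.5 -0.8] op 0.4
```

Entered freely. I continue to the back stop in small steps.

```bash
python3 -m inch '[[-0.4,[-0.4,0,0],0],[-0.4,[-0.8,0,0],0],[-0.4,[-1.1,0,0],0],[-0.4,[-1.1,0,0],0]]'
python3 -m inch '[[-0.4,[-0.2,0,0],0],[-0.4,[-0.2,0,0],0]]'
python3 -m inch '[[-0.4,[-0.2,0,0],0],[-0.4,[-0.2,0,0],0]]'
```

```text
time: 15.0
eef_pos: [0.6298, 0.1235, 0.0628]
tcp_rot: [0.048, 0.999, 0.0, 0.0]
contact_force: [0.0, -0.4, -0.9]
opening: 0.405
time: 15.2
eef_pos: [0.6303, 0.1234, 0.0622]
tcp_rot: [0.048, 0.999, -0.0, -0.001]
contact_force: [-3.0, 0.7, 1.5]
opening: 0.403
time: 15.4
eef_pos: [0.6305, 0.1235, 0.0616]
tcp_rot: [0.048, 0.999, -0.0, -0.004]
contact_force: [-7.1, 0.7, 2.2]
opening: 0.402
```

```bash
python3 -m inch '[[-0.4,[0.2,0,0],0],[0,[0.2,0,0],0],[0.1,[0.2,0,0],0],[0.1,[0.2,0,0],0],[0.1,[0.2,0,-4],0],[-0.5,[4.5,0,-5],0],[-0.5,[4.5,0,-5],0],[-0.5,[4.5,0,-3],0],[-0.5,[4.5,0,0],0],[-0.5,[4.5,0,0],0]]'
python3 -c "
from h import *
st()"
python3 -m inch '[[-0.5,[-0.5,0,0],0],[-0.5,[-1.0,0,0],0],[-0.5,[-1.4,0,0],0],[-0.5,[-1.4,0,0],0]]'
python3 -m inch '[[-0.5,[-0.2,0,0],0],[-0.5,[-0.2,0,0],0]]'
python3 -m inch '[[-0.5,[-0.2,0,0],0],[-0.5,[-0.2,0,0],0]]'
python3 -m inch '[[-0.5,[-0.2,0,0],0],[-0.5,[-0.2,0,0],0]]'
```

```text
time: 16.4
eef_pos: [0.5882, 0.1272, 0.0607]
tcp_rot: [0.048, 0.999, -0.0, -0.001]
contact_force: [0.4, 0.3, -1.5]
opening: 0.252
t 16.4 p [0.5882 0.1272 0.0607] yaw 3.0456 tilt [-0.001 -0.    -1.   ] F [ 0.4  0.3 -1.5] op 0.252
time: 16.8
eef_pos: [0.6035, 0.126, 0.0634]
tcp_rot: [0.048, 0.999, 0.0, 0.001]
contact_force: [0.8, -0.1, 0.1]
opening: 0.249
time: 17.0
eef_pos: [0.6046, 0.1259, 0.0628]
tcp_rot: [0.048, 0.999, -0.0, 0.0]
contact_force: [0.3, 0.0, 0.8]
opening: 0.252
time: 17.2
eef_pos: [0.6065, 0.1257, 0.0627]
tcp_rot: [0.048, 0.999, -0.0, 0.0]
contact_force: [0.2, -0.8, -0.4]
opening: 0.246
time: 17.4
eef_pos: [0.6075, 0.1257, 0.0624]
tcp_rot: [0.048, 0.999, 0.0, -0.001]
contact_force: [-3.5, 0.3, 2.8]
opening: 0.252
```

```bash
python3 -m inch '[[-0.5,[-0.2,0,0],0],[-0.5,[-0.3,0,0],0],[-0.5,[-0.3,0,0],0]]'
python3 -m inch '[[-0.5,[-0.2,0,0],0],[-0.5,[-0.2,0,0],0]]'
python3 -m inch '[[-0.5,[1.5,0,0],0],[-0.5,[5,0,-5],0],[-0.5,[5,0,-6],0],[-0.5,[5,0,-6],0]]'
python3 - <<'E'
from h import *
st();im,X=shot("wrist","w8");cv2.imwrite("pics/w8b.png",cv2.resize(im[180:384,120:392],(800,600)))
C=np.array([.6079,-.0472]);t=-.096;Rr=np.array([[np.cos(t),-np.sin(t)],[np.sin(t),np.cos(t)]])
print(Rr.T@(np.array([.6075,.1257])-C))
E
```

```text
time: 17.7
eef_pos: [0.6078, 0.1257, 0.0623]
tcp_rot: [0.048, 0.999, -0.0, -0.005]
contact_force: [-10.2, 0.5, 8.2]
opening: 0.253
time: 17.9
eef_pos: [0.6079, 0.1258, 0.0618]
tcp_rot: [0.048, 0.999, -0.0, -0.008]
contact_force: [-15.4, 1.1, 9.4]
opening: 0.248
time: 18.3
eef_pos: [0.5654, 0.1301, 0.1262]
tcp_rot: [0.048, 0.999, 0.0, 0.004]
contact_force: [0.7, -0.4, 0.5]
opening: 0.251
t 18.3 p [0.5654 0.1301 0.1262] yaw 3.0464 tilt [ 0.008  0.    -1.   ] F [ 0.7 -0.4  0.5] op 0.251
[-0.01697107  0.17206555]
```

View pics/w8b.png

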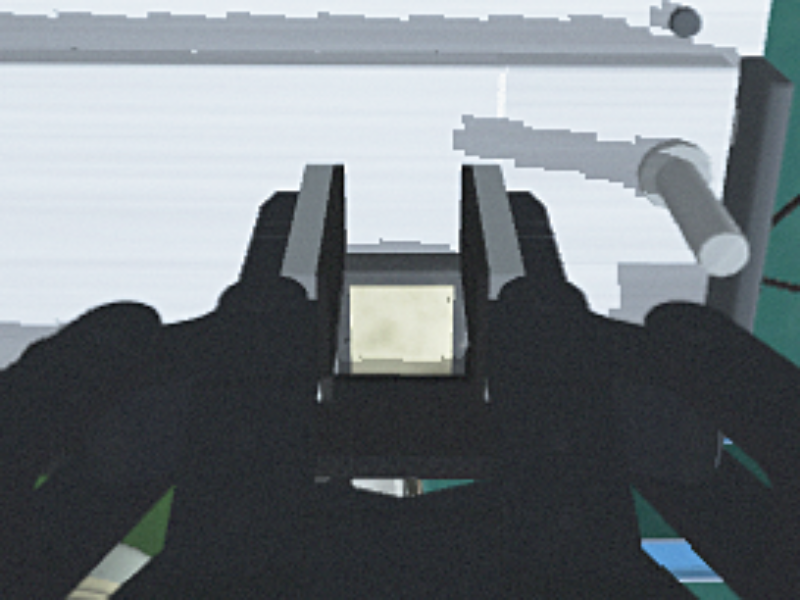

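Pack A sits under the hood, with its near edge at crop row 268 and the hood front at row 375. Next I check the exposed length and go to pack B.

Run:
```python
from h import *
X=np.load("pics/w8.npy");t=-0.096;C=np.array([.6079,-.0472]);Rr=np.array([[np.cos(t),-np.sin(t)],[np.sin(t),np.cos(t)]])
for n,u,v,z in[("near",400,270,.05),("hood",400,375,.058),("nearL",343,272,.05),("nearR",464,272,.05),("deckF",400,66,.04),("hbase",675,180,.04)]:
    print(n,(Rr.T@(ray("wrist",X,(120+u/2.941,180+v/2.941),z)[:2]-C)).round(4))
go([.4196,-.2529,.16],3.046)
```

```text
near [-0.0057  0.1734]
hood [0.0221 0.1734]
nearL [-0.0051  0.1581]
nearR [-0.0051  0.1905]
deckF [-0.0603  0.1733]
hbase [-0.0273  0.2477]
shift [ 10.8  -39.49  -3.63] twist 0.0 (+-pi)
```

The near end is 54.6 mm from the deck front against an expected 55 mm, so pack A is home. On to pack B.

```bash
python3 -m inch '[[0.1,[4,-10,-3.6],0],[0.1,[10.8,-39.5,-3.6],-0.25],[0.1,[10.8,-39.5,-3.6],-0.25],[0.1,[10.8,-39.5,-3.6],-0.25],[0.1,[10.8,-39.5,-3.6],-0.25],[0.1,[10.8,-39.5,-3.6],-0.25],[0.1,[10.8,-39.5,-3.6],-0.25],[0.1,[10.8,-39.5,-3.6],-0.25],[0.1,[10.8,-39.5,-3.6],-0.25],[0.1,[10.8,-39.5,-3.6],-0.25],[0.1,[10.8,-39.5,-3.6],-0.25]]'
python3 - <<'E'
from h import *
st();pack("wrist","w9",(.4196,-.2529))
E
```

```text
time: 19.45
eef_pos: [0.418, -0.2531, 0.1574]
tcp_rot: [-0.076, 0.997, 0.001, -0.001]
contact_force: [-0.2, 0.2, -0.4]
opening: 0.552
t 19.45 p [ 0.418  -0.2531  0.1574] yaw -2.9888 tilt [-0.001  0.002 -1.   ] F [-0.2  0.2 -0.4] op 0.552
pack [ 0.4201 -0.2529] [0.047, 0.0279] yaw 0.136 px [255. 182.] pred (np.float64(255.0), np.float64(183.0))
```

```bash
python3 -c "
from h import *
go([.4072,-.2547,.0208],-2.9988)"
```

```text
shift [ 1.11 -0.08 13.67] twist 0.011 (+-pi)
```

```bash
python3 -m inch '[[0.1,[1.1,-0.05,5],0.015],[0.1,[1.1,-0.05,10],0.015],[0.1,[1.1,-0.05,12.5],0.015],[0.1,[1.1,-0.05,13.6],0.015],[0.1,[1.1,-0.05,13.6],0.015],[-0.2,[1.1,-0.05,13.6],0.015],[-0.4,[1.1,-0.05,13.6],0.015],[-0.4,[1.1,-0.05,13.6],0.015],[-0.4,[1.1,-0.05,13.6],0.015],[-0.4,[1.1,-0.05,13.6],0.015]]' 50
python3 -c "
from h import *
st()
C=np.array([.6079,-.0472]);t=-.096;Rr=np.array([[np.cos(t),-np.sin(t)],[np.sin(t),np.cos(t)]])
P=C+Rr@[-.032,.041];print(P);go([*P,.12],3.046)"
```

```text
time: 20.5
eef_pos: [0.4082, -0.2559, 0.0239]
tcp_rot: [-0.069, 0.998, -0.001, 0.001]
contact_force: [0.1, -0.2, 4.0]
opening: 0.396
t 20.5 p [ 0.4082 -0.2559  0.0239] yaw -3.0025 tilt [ 0.002 -0.001 -1.   ] F [ 0.1 -0.2  4. ] op 0.396
[ 0.5799773 -0.0033215]
shift [-20.52  22.61  -9.62] twist 0.235 (+-pi)
```

```bash
python3 -m inch '[[-0.4,[0,0,-2],0],[-0.4,[0,0,-6],0],[-0.4,[0,0,-9.6],0],[-0.4,[-4,6,-9.6],0.1],[-0.4,[-10,12,-9.6],0.2],[-0.4,[-16,18,-9.6],0.235],[-0.4,[-20.5,22.6,-9.6],0.235],[-0.4,[-20.5,22.6,-9.6],0.235],[-0.4,[-20.5,22.6,-9.6],0.235],[-0.4,[-20.5,22.6,-9.6],0.235],[-0.4,[-20.5,22.6,-9.6],0.235],[-0.4,[-20.5,22.6,-9.6],0.235]]'
python3 - <<'E'
from h import *
st();im,X=shot("wrist","w10");cv2.imwrite("pics/w10b.png",cv2.resize(im[150:354,120:392],(800,600)))
C=np.array([.6079,-.0472]);t=-.096;Rr=np.array([[np.cos(t),-np.sin(t)],[np.sin(t),np.cos(t)]])
p=tcp()[:2,3];print("tcp rig",Rr.T@(p-C));g=im.max(2)
for x in(.012,.018,.024):
    for y in(.021,.061,.061+.026,.127): print(x,y,proj("wrist",X,[[*(C+Rr@[x,y]),.04]])[0].round())
E
```

```text
time: 21.7
eef_pos: [0.5783, -0.0036, 0.1181]
tcp_rot: [0.048, 0.999, -0.0, -0.001]
contact_force: [0.9, 0.5, -0.7]
opening: 0.4
t 21.7 p [ 0.5783 -0.0036  0.1181] yaw 3.0455 tilt [-0.001 -0.    -1.   ] F [ 0.9  0.5 -0.7] op 0.4
tcp rig [-0.03372053  0.04015183]
0.012 0.021 [230. 263.]
0.012 0.061 [281. 263.]
0.012 0.087 [314. 263.]
0.012 0.127 [365. 263.]
0.018 0.021 [230. 269.]
0.018 0.061 [281. 269.]
0.018 0.087 [314. 269.]
0.018 0.127 [364. 269.]
0.024 0.021 [230. 276.]
0.024 0.061 [281. 276.]
0.024 0.087 [313. 276.]
0.024 0.127 [363. 276.]
```

View pics/w10b.png

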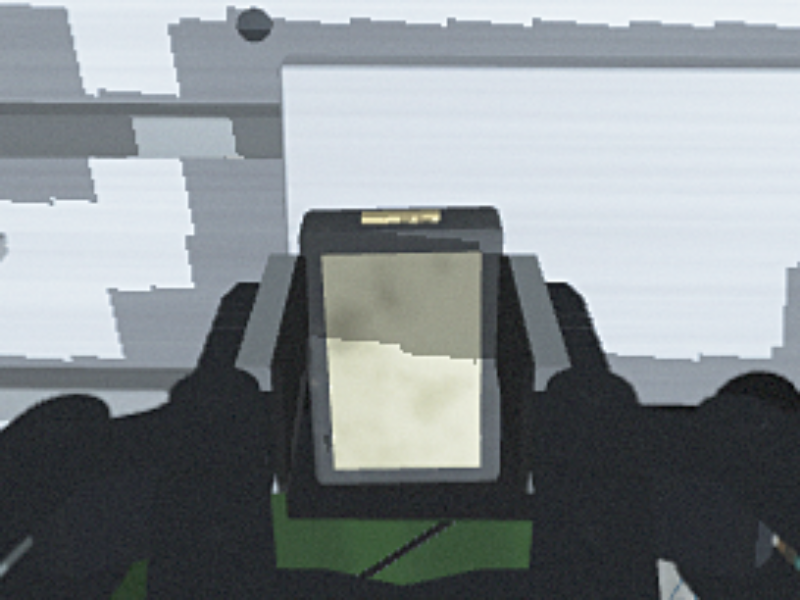

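Pack B is held squarely, centred at px ~259. The wall between bays 1 and 2 is at (380,277), where predicted, so bay 3 is confirmed. I lower it and slide in.

```bash
python3 -m inch '[[-0.4,[0,-0.1,3],0],[-0.4,[0,-0.1,5],0],[-0.4,[0,-0.1,5.3],0],[-0.4,[0,-0.1,5.3],0],[-0.4,[-0.8,-0.1,5.3],0],[-0.4,[-1.4,-0.1,5.3],0],[-0.4,[-2.0,-0.1,5.3],0],[-0.4,[-2.4,-0.1,5.3],0],[-0.4,[-2.4,-0.1,5.3],0]]';python3 -c "
from h import *
st()"
```

```text
time: 22.65
eef_pos: [0.6038, -0.0063, 0.066]
tcp_rot: [0.048, 0.999, -0.0, 0.0]
contact_force: [-0.5, -0.5, 0.1]
opening: 0.394
t 22.65 p [ 0.6038 -0.0063  0.066 ] yaw 3.046 tilt [ 0.001 -0.    -1.   ] F [-0.5 -0.5  0.1] op 0.394
```

```bash
python3 -m inch '[[-0.4,[-0.4,0,0.1],0],[-0.4,[-0.8,0,0.1],0],[-0.4,[-1.1,0,0.1],0],[-0.4,[-1.1,0,0.1],0]]'
python3 -m inch '[[-0.4,[-0.2,0,0],0],[-0.4,[-0.3,0,0],0],[-0.4,[-0.3,0,0],0]]'
python3 -m inch '[[-0.4,[-0.2,0,0],0],[-0.4,[-0.3,0,0],0],[-0.4,[-0.3,0,0],0]]'
```

```text
time: 23.05
eef_pos: [0.6145, -0.0074, 0.0647]
tcp_rot: [0.048, 0.999, -0.0, 0.0]
contact_force: [-0.6, -0.1, -0.9]
opening: 0.401
time: 23.35
eef_pos: [0.617, -0.0076, 0.0646]
tcp_rot: [0.048, 0.999, -0.0, 0.0]
contact_force: [0.3, 0.3, -0.6]
opening: 0.4
time: 23.65
eef_pos: [0.62, -0.008, 0.0646]
tcp_rot: [0.048, 0.999, -0.0, 0.0]
contact_force: [-0.5, -1.2, -0.2]
opening: 0.4
```

Now rig x ≈ 0.008. I release and finish with a push from behind, as for A.

```bash
python3 -m inch '[[-0.4,[0,0,0.08],0],[0,[0,0,0.08],0],[0.1,[0,0,0.08],0],[0.1,[0,0,0.08],0],[0.1,[0,0,-4],0],[-0.5,[4.8,0,-5],0],[-0.5,[4.8,0,-5],0],[-0.5,[4.8,0,-3],0],[-0.5,[4.8,0,0.15],0],[-0.5,[4.8,0,0.15],0],[-0.5,[4.2,0,0.15],0],[-0.5,[3.4,0,0.15],0],[-0.5,[3.0,0,0.15],0],[-0.5,[2.6,0,0.15],0],[-0.5,[2.6,0,0.15],0]]'
python3 -m inch '[[-0.5,[-0.2,0,0],0],[-0.5,[-0.3,0,0],0],[-0.5,[-0.3,0,0],0]]'
python3 -m inch '[[-0.5,[-0.2,0,0],0],[-0.5,[-0.3,0,0],0],[-0.5,[-0.3,0,0],0]]'
python3 -c "
from h import *
C=np.array([.6079,-.0472]);t=-.096;Rr=np.array([[np.cos(t),-np.sin(t)],[np.sin(t),np.cos(t)]])
st();print(Rr.T@(tcp()[:2,3]-C))"
```

```text
time: 25.15
eef_pos: [0.594, -0.0053, 0.0634]
tcp_rot: [0.048, 0.999, 0.0, -0.001]
contact_force: [-0.8, 0.4, 0.9]
opening: 0.247
time: 25.45
eef_pos: [0.5943, -0.0052, 0.0627]
tcp_rot: [0.048, 0.999, 0.0, -0.004]
contact_force: [-8.4, 0.5, 6.4]
opening: 0.249
time: 25.75
eef_pos: [0.5946, -0.0052, 0.0625]
tcp_rot: [0.047, 0.999, 0.0, -0.008]
contact_force: [-16.3, 1.9, 11.5]
opening: 0.249
t 25.75 p [ 0.5946 -0.0052  0.0625] yaw 3.0468 tilt [-0.016  0.002 -1.   ] F [-16.3   1.9  11.5] op 0.249
[-0.0172737   0.04050551]
```

B stops at rig x -0.0173, against -0.0170 for A: home. Next is the handle.

```bash
python3 -m inch '[[-0.5,[1.5,0,0],0],[-0.5,[2,0,-4],0],[-0.3,[2,0,-6],0],[-0.3,[2,0,-6],0]]'
python3 -c "
from h import *
shot('top','top9')
st();go([.598,.201,.12],3.046)"
```

```text
time: 26.15
eef_pos: [0.5829, -0.0045, 0.1274]
tcp_rot: [0.048, 0.999, -0.001, 0.005]
contact_force: [0.3, -0.1, -0.0]
opening: 0.352
t 26.2 p [ 0.5816 -0.0044  0.1252] yaw 3.0457 tilt [ 0.005 -0.001 -1.   ] F [-1.   1.1 -0.1] op 0.349
shift [ 0.34 20.6   0.5 ] twist -0.0 (+-pi)
```

```bash
python3 -m inch '[[-0.3,[0.35,5,0.5],0],[-0.3,[0.35,10,0.5],0],[-0.3,[0.35,15,0.5],0],[-0.3,[0.35,20.6,0.5],0],[-0.3,[0.35,20.6,0.5],0],[-0.3,[0.35,20.6,0.5],0],[-0.3,[0.35,20.6,0.5],0]]'
python3 -c "
from h import *
st();go([.598,.201,.071],3.046)"
```

```text
time: 26.9
eef_pos: [0.5956, 0.2004, 0.1167]
tcp_rot: [0.048, 0.999, -0.0, -0.001]
contact_force: [0.8, -0.2, -0.2]
opening: 0.354
t 26.9 p [0.5956 0.2004 0.1167] yaw 3.0455 tilt [-0.002 -0.001 -1.   ] F [ 0.8 -0.2 -0.2] op 0.354
shift [-0.24  0.08  4.57] twist -0.001 (+-pi)
```

Run:
```python
import cv2
im=cv2.imread("pics/top9.png");cv2.imwrite("pics/top9b.png",cv2.resize(im[100:290,100:400],(800,507),interpolation=cv2.INTER_CUBIC))
```

```text
(no output)
```

View pics/top9b.png

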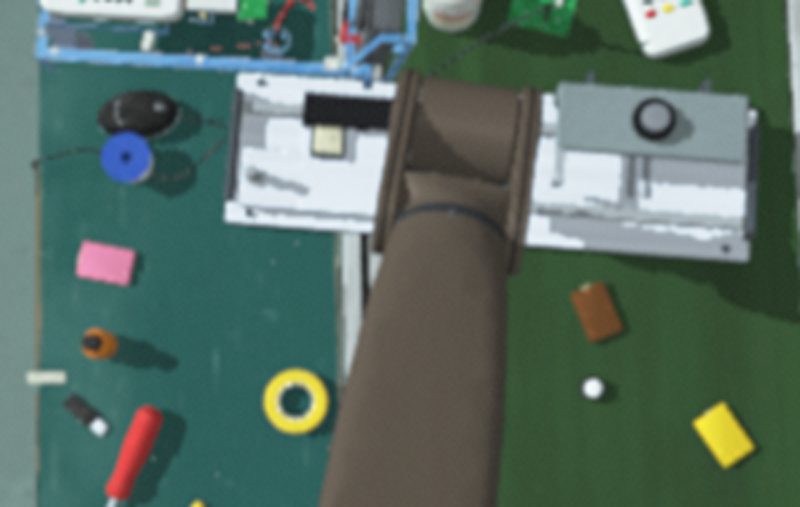

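Bay 1 holds its pack at (328,138) and the bystanders are where they were. Gripping the handle.

```bash
python3 -m inch '[[-0.3,[-0.2,0.05,3],0],[-0.3,[-0.2,0.05,4.5],0],[-0.3,[-0.2,0.05,4.5],0],[-1,[-0.2,0.05,4.5],0],[-1,[-0.2,0.05,4.5],0],[-1,[-0.2,0.05,4.5],0],[-1,[-0.2,0.05,4.5],0],[-1,[-0.2,0.05,4.5],0]]' 50
python3 -c "
from h import *
st()"
```

```text
time: 27.7
eef_pos: [0.5985, 0.2014, 0.0735]
tcp_rot: [0.048, 0.999, -0.0, 0.0]
contact_force: [0.1, -1.3, -2.5]
opening: 0.121
t 27.7 p [0.5985 0.2014 0.0735] yaw 3.0459 tilt [ 0.001 -0.    -1.   ] F [ 0.1 -1.3 -2.5] op 0.121
```

```bash
python3 -m inch '[[-1,[0,-0.3,0],0],[-1,[0,-0.7,0],0],[-1,[0,-1.4,0],0],[-1,[0,-2.4,0],0],[-1,[0,-3.6,0],0],[-1,[0,-5,0],0],[-1,[0,-6.4,0],0],[-1,[0,-7.8,0],0],[-1,[0,-9.2,0],0],[-1,[0,-10.6,0],0],[-1,[0,-11.6,0],0],[-1,[0,-12,0],0],[-1,[0,-12,0],0]]'
python3 -m inch '[[-1,[0,-0.5,0],0],[-1,[0,-1.5,0],0],[-1,[0,-3,0],0],[-1,[0,-4.5,0],0],[-1,[0,-6,0],0],[-1,[0,-7.5,0],0],[-1,[0,-9,0],0],[-1,[0,-10.5,0],0],[-1,[0,-11.5,0],0],[-1,[0,-12.3,0],0],[-1,[0,-12.5,0],0],[-1,[0,-12.5,0],0]]'
python3 -c "
from h import *
st()"
```

```text
time: 29.0
eef_pos: [0.5862, 0.081, 0.0734]
tcp_rot: [0.048, 0.999, -0.001, -0.001]
contact_force: [-5.5, -0.9, 6.1]
opening: 0.121
time: 30.2
eef_pos: [0.5736, -0.043, 0.0734]
tcp_rot: [0.048, 0.999, -0.001, -0.002]
contact_force: [-7.6, 0.9, 6.9]
opening: 0.117
t 30.2 p [ 0.5736 -0.043   0.0734] yaw 3.0463 tilt [-0.004 -0.001 -1.   ] F [-7.6  0.9  6.9] op 0.117
```

```bash
python3 -m inch '[[-1,[0,-0.4,0],0],[-1,[0,-0.8,0],0],[-1,[0,-0.8,0],0]]'
python3 -m inch '[[-1,[0,-0.2,0],0],[-1,[0,-0.3,0],0],[-1,[0,-0.3,0],0]]'
python3 -m inch '[[-1,[0,-0.2,0],0],[-1,[0,-0.2,0],0]]'
python3 -m inch '[[-1,[0,-0.15,0],0],[-1,[0,-0.15,0],0]]'
```

```text
time: 30.5
eef_pos: [0.5729, -0.0499, 0.0734]
tcp_rot: [0.047, 0.999, -0.0, -0.002]
contact_force: [-8.4, -0.6, 7.9]
opening: 0.121
time: 30.8
eef_pos: [0.5726, -0.0533, 0.0734]
tcp_rot: [0.047, 0.999, -0.0, -0.002]
contact_force: [-7.7, 0.9, 7.7]
opening: 0.12
time: 31.0
eef_pos: [0.5723, -0.0557, 0.0734]
tcp_rot: [0.047, 0.999, -0.001, -0.002]
contact_force: [-7.9, -0.3, 7.1]
opening: 0.119
time: 31.2
eef_pos: [0.5722, -0.0569, 0.0734]
tcp_rot: [0.047, 0.999, -0.0, -0.002]
contact_force: [-8.3, 0.9, 7.9]
opening: 0.117
```

```bash
python3 -m inch '[[-1,[0,-0.1,0],0],[-1,[0,-0.25,0],0],[-1,[0,-0.25,0],0]]'
python3 -m inch '[[-1,[0,0.2,0],0],[-1,[0,0.2,0],0]]'
python3 -m inch '[[-1,[0,0.2,0],0],[-1,[0,0.2,0],0]]'
```

```text
time: 31.5
eef_pos: [0.572, -0.0589, 0.0734]
tcp_rot: [0.048, 0.999, 0.0, -0.002]
contact_force: [-7.8, 3.0, 8.1]
opening: 0.121
time: 31.7
eef_pos: [0.5722, -0.0574, 0.0734]
tcp_rot: [0.047, 0.999, -0.0, -0.002]
contact_force: [-8.2, 0.7, 6.7]
opening: 0.119
time: 31.9
eef_pos: [0.5723, -0.0557, 0.0734]
tcp_rot: [0.047, 0.999, -0.001, -0.002]
contact_force: [-7.5, -0.2, 8.0]
opening: 0.119
```

```bash
python3 -m inch '[[-1,[0,-0.18,0],0],[-1,[0,-0.18,0],0],[-0.6,[0,-0.18,0],0],[-0.3,[0,-0.18,0],0],[-0.3,[0,-0.18,0],0],[-0.3,[0,-0.18,-4],0],[-0.3,[0,-0.18,-9],0],[-0.3,[0,-0.18,-9],0]]'
python3 -c "
from h import *
st();go([.63,-.204,.19],3.046)"
```

```text
time: 32.7
eef_pos: [0.5786, -0.0584, 0.1716]
tcp_rot: [0.048, 0.999, -0.002, 0.008]
contact_force: [0.3, -0.3, 1.8]
opening: 0.351
t 32.7 p [ 0.5786 -0.0584  0.1716] yaw 3.0461 tilt [ 0.016 -0.005 -1.   ] F [ 0.3 -0.3  1.8] op 0.351
shift [ -6.54 -14.01  -1.69] twist 0.0 (+-pi)
```

```bash
python3 -m inch '[[-1,[-3,-5,-1.7],0],[-1,[-5,-10,-1.7],0],[-1,[-6.5,-14,-1.7],0],[-1,[-6.5,-14,-1.7],0],[-1,[-6.5,-14,-1.7],0],[-1,[-6.5,-14,-1.7],0]]'
python3 - <<'E'
from h import *
st();im,X=shot("wrist","w11");cv2.imwrite("pics/w11b.png",cv2.resize(im,(800,600)))
print((proj("wrist",X,[[.6387,-.2056,.095]])*1.5625).round())
E
```

```text
time: 33.3
eef_pos: [0.6244, -0.2017, 0.1793]
tcp_rot: [0.048, 0.999, 0.0, -0.001]
contact_force: [0.4, 0.5, -0.1]
opening: -0.002
t 33.3 p [ 0.6244 -0.2017  0.1793] yaw 3.046 tilt [-0.001  0.001 -1.   ] F [ 0.4  0.5 -0.1] op -0.002
[[393. 349.]]
```

View pics/w11b.png

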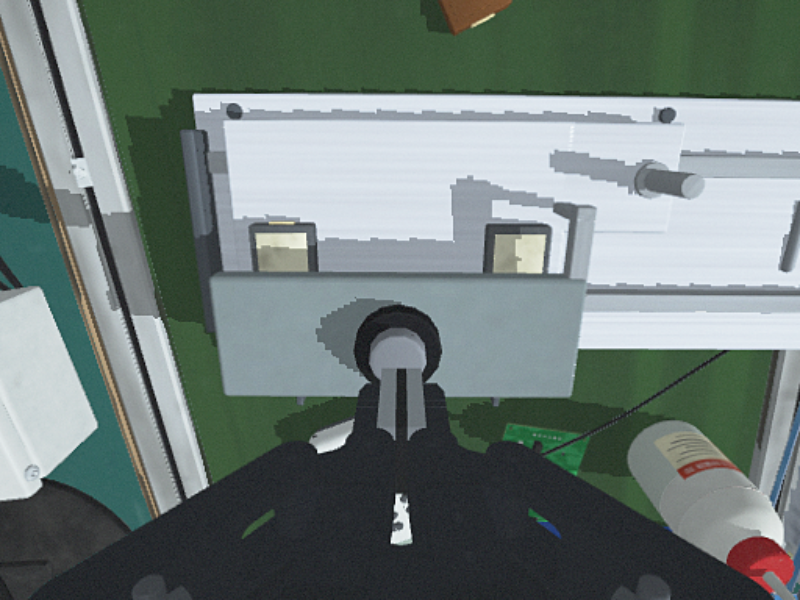

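Both packs sit evenly at (283,250) and (517,250), and the feeler at (580,240) has been passed cleanly. The key centre is at (398,348), close to the prediction, so I go down on it with shut fingers.

```bash
python3 -c "
from h import *
X=np.load('pics/w11.npy')
P=ray('wrist',X,(398/1.5625,349/1.5625),.095);print(P)
go([*P[:2],.118],3.046)"
```

```text
[ 0.63888713 -0.20321966  0.095     ]
shift [-1.47 -0.07  6.14] twist 0.001 (+-pi)
```

```bash
python3 -m inch '[[-1,[-1.45,-0.1,2],0],[-1,[-1.45,-0.1,4],0],[-1,[-1.45,-0.1,5.5],0],[-1,[-1.45,-0.1,6.0],0],[-1,[-1.45,-0.1,6.0],0]]'
python3 -m inch '[[-1,[0,0,0.2],0],[-1,[0,0,0.3],0],[-1,[0,0,0.3],0]]'
python3 -m inch '[[-1,[0,0,0.2],0],[-1,[0,0,0.3],0],[-1,[0,0,0.3],0]]'
python3 -m inch '[[-1,[0,0,0.2],0],[-1,[0,0,0.3],0],[-1,[0,0,0.3],0]]'
```

```text
time: 33.85
eef_pos: [0.6388, -0.2035, 0.1205]
tcp_rot: [0.047, 0.999, 0.001, -0.001]
contact_force: [-1.6, 1.8, 3.1]
opening: -0.001
time: 34.15
eef_pos: [0.6395, -0.2043, 0.119]
tcp_rot: [0.048, 0.999, 0.0, 0.0]
contact_force: [-1.7, 3.1, 7.2]
opening: 0.003
time: 34.45
eef_pos: [0.6396, -0.2043, 0.1188]
tcp_rot: [0.048, 0.999, 0.0, 0.0]
contact_force: [-6.9, 6.3, 15.7]
opening: -0.002
time: 34.75
eef_pos: [0.6397, -0.2043, 0.1187]
tcp_rot: [0.048, 0.999, 0.0, -0.0]
contact_force: [-12.5, 7.3, 25.8]
opening: -0.002
```

```bash
python3 -m inch '[[-1,[0,0,-0.7],0],[-1,[0,0,-0.7],0],[-1,[0,0,-0.7],0]]'
for i in 1 2 3 4; do python3 -m inch '[[-1,[0,0,-0.2],0],[-1,[0,0,-0.2],0],[-1,[0,0,-0.2],0]]' | sed -n '2p;4p'; done; python3 -c "
from h import *
st()"
```

```text
time: 35.05
eef_pos: [0.6403, -0.2052, 0.1192]
tcp_rot: [0.048, 0.999, -0.001, 0.002]
contact_force: [3.0, 0.9, 3.8]
opening: -0.003
eef_pos: [0.6394, -0.2052, 0.1201]
contact_force: [2.0, 0.4, 4.2]
eef_pos: [0.6389, -0.2051, 0.1219]
contact_force: [1.6, -0.5, 2.0]
eef_pos: [0.6385, -0.2049, 0.1237]
contact_force: [0.5, -0.4, 2.2]
eef_pos: [0.6385, -0.2045, 0.1254]
contact_force: [-0.4, -0.1, -0.3]
t 36.25 p [ 0.6385 -0.2045  0.1254] yaw 3.0458 tilt [-0.002  0.001 -1.   ] F [-0.4 -0.1 -0.3] op 0.001
```

The key bottomed at TCP z 0.119 and its spring followed up to 0.125, so it was pressed fully and released. Back to the handle.

```bash
python3 -m inch '[[-1,[0,0,-3],0],[-1,[0,0,-5],0],[-0.3,[0,0,-5],0],[-0.3,[0,0,-5],0]]'
python3 -c "
from h import *
st();go([.5725,-.0578,.0735],3.046)"
```

```text
time: 36.65
eef_pos: [0.6389, -0.2048, 0.1758]
tcp_rot: [0.048, 0.999, 0.0, -0.0]
contact_force: [-1.2, 0.1, -0.8]
opening: 0.326
t 36.65 p [ 0.6389 -0.2048  0.1758] yaw 3.0459 tilt [-0.  0. -1.] F [-1.2  0.1 -0.8] op 0.326
shift [ 8.01 13.99 10.23] twist -0.0 (+-pi)
```

```bash
python3 -m inch '[[-0.3,[3,5,0],0],[-0.3,[6,10,0],0],[-0.3,[8,14,0],0],[-0.3,[8,14,0],0],[-0.3,[8,14,0],0],[-0.3,[8,14,0],0],[-0.3,[8,14,4],0],[-0.3,[8,14,8],0],[-0.3,[8,14,10.1],0],[-0.3,[8,14,10.1],0],[-1,[8,14,10.1],0],[-1,[8,14,10.1],0],[-1,[8,14,10.1],0],[-1,[8,14,10.1],0],[-1,[8,14,10.1],0]]' 50
python3 -c "
from h import *
st()"
```

```text
time: 38.15
eef_pos: [0.5739, -0.0584, 0.076]
tcp_rot: [0.048, 0.999, -0.001, 0.002]
contact_force: [3.2, -0.8, -4.5]
opening: 0.116
t 38.15 p [ 0.5739 -0.0584  0.076 ] yaw 3.0458 tilt [ 0.003 -0.001 -1.   ] F [ 3.2 -0.8 -4.5] op 0.116
```

```bash
python3 -m inch '[[-1,[0,0.3,0],0],[-1,[0,0.7,0],0],[-1,[0,1.4,0],0],[-1,[0,2.4,0],0],[-1,[0,3.6,0],0],[-1,[0,5,0],0],[-1,[0,6.4,0],0],[-1,[0,7.8,0],0],[-1,[0,9.2,0],0],[-1,[0,10.6,0],0],[-1,[0,11.6,0],0],[-1,[0,12,0],0],[-1,[0,12,0],0]]'
python3 -m inch '[[-1,[0,0.5,0],0],[-1,[0,1.5,0],0],[-1,[0,3,0],0],[-1,[0,4.5,0],0],[-1,[0,6,0],0],[-1,[0,7.5,0],0],[-1,[0,9,0],0],[-1,[0,10.5,0],0],[-1,[0,11.7,0],0],[-1,[0,12.5,0],0],[-1,[0,13,0],0],[-1,[0,13.4,0],0],[-1,[0,13.7,0],0],[-1,[0,13.9,0],0],[-1,[0,13.9,0],0]]'
python3 -m inch '[[-1,[0,0.2,0],0],[-1,[0,0.4,0],0],[-1,[0,0.4,0],0]]'
python3 -c "
from h import *
st()"
```

```text
time: 39.45
eef_pos: [0.5862, 0.063, 0.076]
tcp_rot: [0.047, 0.999, 0.0, 0.003]
contact_force: [6.7, -0.1, -5.5]
opening: 0.121
time: 40.95
eef_pos: [0.6003, 0.2002, 0.0761]
tcp_rot: [0.048, 0.999, 0.0, 0.004]
contact_force: [9.5, -1.1, -6.8]
opening: 0.118
time: 41.25
eef_pos: [0.6004, 0.2014, 0.076]
tcp_rot: [0.047, 0.999, -0.003, 0.003]
contact_force: [7.0, -10.0, -4.9]
opening: 0.117
t 41.25 p [0.6004 0.2014 0.076 ] yaw 3.048 tilt [ 0.006 -0.006 -1.   ] F [  7.  -10.   -4.9] op 0.117
```

At the end stop (10 N against it, y 0.2014). I relax, release, retreat and check.

```bash
python3 -m inch '[[-1,[0,-0.2,0],0],[-1,[0,-0.3,0],0],[-0.6,[0,-0.3,0],0],[-0.3,[0,-0.3,0],0],[-0.3,[0,-0.3,0],0],[-0.3,[0,-0.3,-4],0],[-0.3,[0,-0.3,-8],0],[-0.3,[4,-4,-12],0],[-0.3,[7,-9,-14],0],[-0.3,[7,-9,-14],0],[-0.3,[7,-9,-14],0],[-0.3,[7,-9,-14],0]]'
python3 - <<'E'
from h import *
st();im,X=shot("wrist","w12");cv2.imwrite("pics/w12b.png",cv2.resize(im,(800,600)))
E
```

```text
time: 42.45
eef_pos: [0.5195, 0.1211, 0.2158]
tcp_rot: [0.048, 0.999, 0.0, 0.001]
contact_force: [0.6, -0.8, -0.2]
opening: 0.352
t 42.45 p [0.5195 0.1211 0.2158] yaw 3.0453 tilt [ 0.001  0.001 -1.   ] F [ 0.6 -0.8 -0.2] op 0.352
```

View pics/w12b.png

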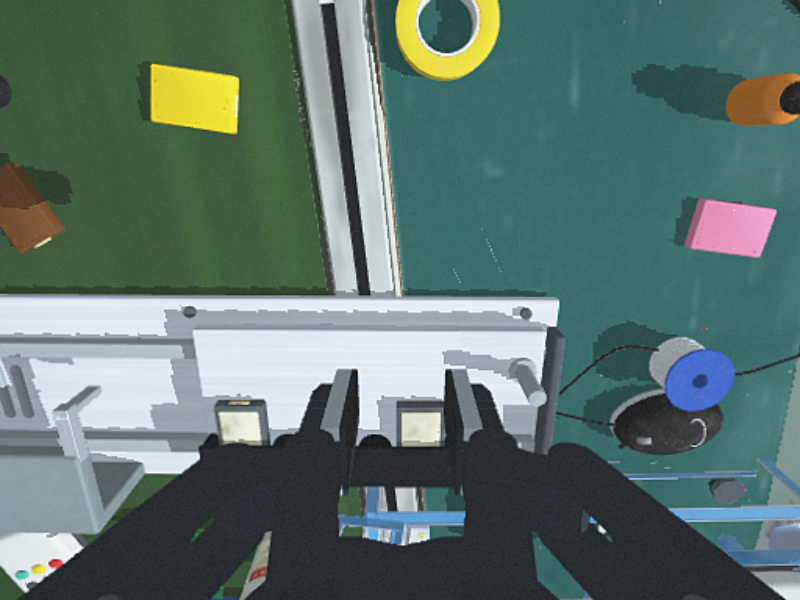

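Both packs' near edges are level at row ~406, at (241,406) and (420,406). The deck is against the end plate at (550,330). I do a numeric check, then hand in.

Run:
```python
from h import *
X=np.load("pics/w12.npy");t=-0.096;C=np.array([.6079,-.0472]);Rr=np.array([[np.cos(t),-np.sin(t)],[np.sin(t),np.cos(t)]])
f=lambda u,v,z:(Rr.T@(ray("wrist",X,(u/1.5625,v/1.5625),z)[:2]-C)).round(4)
g=cv2.imread("pics/w12.png").max(2).astype(int)
for u in(241,420):
    c=g[195:275,int(u/1.5625)-14];col=g[195:275,int(u/1.5625)-3:int(u/1.5625)+3].mean(1).round().astype(int);print(u,dict(zip(range(250,275),col[55:].tolist())))
print(f(241,407,.05),f(420,407,.05),f(300,330,.04),f(525,365,.04))
```

```text
241 {250: 238, 251: 239, 252: 208, 253: 214, 254: 175, 255: 176, 256: 85, 257: 180, 258: 176, 259: 70, 260: 110, 261: 116, 262: 106, 263: 144, 264: 248, 265: 235, 266: 233, 267: 232, 268: 231, 269: 228, 270: 228, 271: 228, 272: 230, 273: 231, 274: 234}
420 {250: 239, 251: 240, 252: 244, 253: 236, 254: 171, 255: 189, 256: 126, 257: 62, 258: 71, 259: 72, 260: 72, 261: 116, 262: 104, 263: 92, 264: 207, 265: 234, 266: 227, 267: 225, 268: 225, 269: 226, 270: 229, 271: 228, 272: 226, 273: 221, 274: 221}
[-0.0051  0.0454] [-0.0053  0.1742] [-0.0609  0.0899] [-0.0337  0.2497]
```

```bash
python3 -c "
from plant import ctrl
print(ctrl.sign_off())"
```

```text
the job is handed in; nothing more can be done
None
```

I pulled the carrier to its loading stop and found two packs; no third was in view. I loaded them into bays 1 and 3 and pushed each against the back stop with about 15 N. I ran the carrier under the head, pressed the start key down and let it go, then brought the carrier back to the loading stop. I handed in at about 42 s on the robot's clock, with the gripper clear of everything.

**Last checks**
- **Packs home:** both near ends lie about 55.7 mm from the deck front, against 55 mm expected. They agree with each other to 0.2 mm.
- **Carrier at the loading stop:** it stopped with 10 N against the end stop, and the handle was where it had been at the first pull.
- **Start key:** it bottomed under 25 N, and the spring then followed the finger back up over its full 6 mm.
- **Bystanders:** those in the last pictures looked unmoved.

**What went wrong or disagreed**
- **First try at bay 1:** the pack hit the lane wall with about 25 N because I had the lane about 8 mm off. I set the pack down, measured again, and it went in freely.
- **First grasp of pack 1:** the fingers touched the top of the pack, so I redid it lower. The pack stayed put.
- **Test detent:** the click itself was weak evidence. The carrier was within about 1 mm of 0.260 m by the arm's position, but I felt only about 3 N on one side.
- **Picture budget:** I viewed 15, one over.

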